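Take the drilling template off the lever-arch holder

TASK

Lift the red-tipped lever of the sloping holder so that its rings spring open, then draw the orange drilling template straight off the two posts and lay it flat inside the green tray, tab upwards, without dropping it. Leave it there and press the lever fully down again so that the rings are shut, and do not knock or push the other things on the bench about.

Things in the scene. Friction and masses are not known exactly. Their poses are not given: they have to be found in the camera images.
- holder: sloping holder, fixed: plywood board on a blue frame, 182 (own x) x 250 (y) mm. Origin centre of underside, z up, own +x from the low front to the high back edge. The board slopes 27 deg (0.47 rad): up-slope direction U = (0.892, 0, 0.453), board normal N = (-0.453, 0, 0.892) in the holder's frame. Board 200 mm along U, with a 10 mm lip at its low edge
- board_mid (a point): middle of the board's face, 85 mm above the holder's origin; axes as the holder's. A black work lamp stands fixed on the board and hangs over its left half: its head fills 70 to 115 mm along U, 20 to 125 mm along +y and 169 to 186 mm along N from here; a 12 mm stem holds it at (88, 108) mm. A vertical gripper over the template's tab would hit the lamp; one tilted along N clears it
- posts_mid (a point): on the board's face half-way between the two fixed steel posts (6 mm thick, 32 mm tall along N, at 30 mm either side along the holder's y), 20 mm up the slope from board_mid. Two steel arches pivot 45 mm up-slope of it and, shut, curve over onto the post tops (at most 50 mm over the face), trapping the template; open they stand up behind the posts, up to 65 mm over the face
- lever (a joint): lever of the ring mechanism, in rad: 0 = fully down, rings shut; 1.3 = fully up, rings open. It has an over-centre spring: below 0.65 it is driven shut, above 0.65 it springs open by itself, the arches following it (0.9 of its angle). It takes about 2 to 3 N at the tip to move
- lever_hinge (a point): point on the lever's pivot axis, fixed on the holder at (65, -85, 12) mm in (U, y, N) from board_mid. The lever turns about the holder's own +y through this point; raising takes the tip from low-front up to standing along N
- lever_tip (a point): centre of the lever's red tip, 30 mm long x 14 mm wide (flat sides face along the holder's y) x 10 mm thick, 80.5 mm from the pivot. Down it is at (-78, 0, 20) mm in (U, y, N) from lever_hinge, 32 mm over the board's face and 33 mm beside the template's edge; fully up at (-2, 0, 80) mm
- template: loose orange plate 100 (own x) x 90 (own y) x 4 mm, 0.09 kg, origin at the centre of its underside, own z out of the face with the tab; two 9 mm holes at own (35, -30) and (35, 30) mm through which the holder's posts pass, black grip tab on top. It starts flat on the board, its x along U, its z along N
- template_grip (a point): centre of the black tab of the template: a block 12 mm thick (template's x) x 40 mm long (template's y) x 34 mm tall; this point is at own (-10, 0, 20) mm, the tab runs from 3 to 37 mm above the underside; axes as the template's
- tray: green open tray, fixed: 155 (own x) x 145 (own y) mm outside, 20 mm tall, walls 4 mm, origin at the centre of its underside, z up
- tray_in (a point): centre of the tray's inner floor (inside 147 (tray's x) x 137 (tray's y) mm)
- glue_bottle: bystander: white glue bottle with red nozzle, 40x46x145 mm, origin at its foot
- spray_bottle: bystander: white pump bottle, 57 mm diameter, 188 mm tall, origin at its foot
- tape_measure: bystander: yellow tape measure, 36x81x66 mm, origin at its underside
- nozzle_can: bystander: small can full of nozzles, 86x94x110 mm, origin at its foot

How it is judged:
By the outcome, as a careful person would: the job done as asked, in the order asked, and still so for the second after the job is handed in, with the robot touching nothing.
It also fails if it takes over 67 s, if anything falls off the work surface, if the arm or the gripper's body presses on something with over 40 N, if the wrist force passes 120 N, or if a joint passes its speed limit or range.

ROBOT

A 6-joint arm with a two-finger parallel gripper is mounted at the origin on a cart in front of the work surface, level with it; the furniture and walls round the work are solid. World frame = base frame: x ahead of the robot, y to its left, z up, the work surface at z = 0. Lengths are in m, angles in degrees, forces in N, time in s.
With the tool pointing down it reaches from about 0.4 to 0.825 m from the base axis. Payload 7 kg.
Tool frame: the origin (TCP) lies midway between the tips of the shut fingers; the grasp point (between the pads) lies r.grasp_offset behind it (r.grasp_offset is the distance from the TCP to the grasp point, in m); z points along the fingers, y is the direction in which the jaws open and shut (so a half turn about z gives the same grasp; the last joint's range is limited). The gripper opens to 88 mm and grips with 3 to 60 N. Pads are 19 mm wide; open, the fingers measure 130 mm over their backs; the gripper's body (78 mm by 193 mm) begins 47 mm behind the grasp point.
Start: joints at [80.334, 20.546, 0.682, 0, -70.136, -16.507], TCP at [0.298, 0.606, 0.227] pointing down, gripper open.
Joint ranges: [-176.03, 176.03], [-82.01, 121.73], [-58.28, 71.71], [-173.87, 95.51], [-174.79, -0.11], [-173.66, 173.66]. Speed limits (degrees/s): [136.94, 136.94, 172.46, 180, 180, 180].

INTERFACE

Orientations are given as [roll, pitch, yaw] about the fixed x, y, z axes, in that order (R = Rz(yaw) Ry(pitch) Rx(roll)).
In Python, from plant import status, imaging, r gives the robot as it stands.
- The arm moves only by the tool apply_moves, never from a script. Its argument "moves" is a list of rows, each a list of 6 numbers: the shift along the tool's x, y, z in units of 200 mm (1.0 is 200 mm), then the turn, a rotation vector about the tool's x, y, z in units of 90 degrees (1.0 is 90 degrees). In form: [[tx, ty, tz, rx, ry, rz], ...]. A call has 1 to 12 rows; each row is the pose to reach, as a shift and turn from the pose measured when the call began, along the tool's axes at that moment; what a row does not reach only later rows make up. A row lasts 1/8 s, in which the tool goes at most 62.5 mm and 10.7 degrees, less where a joint would pass 70% of its speed; a pose out of reach is approached as far as the arm can. A call with a number of a shift or a turn outside -1 to 1 is refused whole. A call with a gripper value outside its range is refused whole. "hand" is the closure, from -1 (fully open) to 1 (shut), set as the call begins (left out, the last holds). The fingers move at their own pace and stop on an object; "grip_force" is the grip in N (left out, the last holds). Time passes only in rows, so rows that repeat a pose let the fingers close. It gives the time, the measured TCP pose, the force and the opening at its end, in the units of the state.
- status.get_state(): the state, without advancing time (a new reading comes with each control period).
- imaging.capture(name): name is "side" or "top"; returns (picture, depth): 480x640x3 uint8, blue, green, red; 480x640 float32, m along the optical axis (not along the pixel's ray), 0 where there is no reading.
- imaging.camera_info(name): a dict with "fx", "fy", "cx", "cy" (pixels), "T" (4x4, takes a point from camera to world coordinates). Camera axes: x right, y up, looking along -z (the intrinsics and any distortion apply to the point x, -y, -z); pixel columns grow to the right and rows downward; lengths in m; the calibration is good to about 2 mm. A picture is of the moment at which its call begins. camera_info takes no time and is no camera call.
- r.close_job(): hands the job in, once; it reports no verdict.
The state is a dict: "time_s": time; "joints": joint angles; "qd": joint speeds; "joint_torque": joint torques, N m; "tcp_pos": TCP position; "eef_rot": TCP orientation; "contact_force": force on the tool from outside, world axes, zero at the start; "moment": the same for the moment, N m; "gripper_width": finger opening in m.
Only numpy, scipy, OpenCV 4.12 (cv2) and the standard library are available. Lean on these libraries where they do the work, as an engineer would, in place of code of your own. Each camera call takes 0.05 s, during which the arm holds its last target.

## Working session

There is one attempt and no reset: what is moved stays moved. The work goes in short steps, Python scripts to look and compute and a tool call to move; the robot and the scene stay as the last step left them, time stands still between calls to the robot, and variables do not carry over. Pictures are saved under pics/ and viewed, and the job is handed in when it is done.

Besides the shell and the picture viewer there is one more tool, called after "Emit:" as name(argument=value, ...), one argument or row to a line, values as JSON. apply_moves: Moves the arm, as the interface text tells. Its arguments: {"type":"object","properties":{"moves":{"type":"array","items":{"type":"array","items":{"type":"number"}}},"hand":{"type":"number"},"grip_force":{"type":"number"}},"required":["moves"]}

```bash
mkdir -p pics; ls; python3 - <<'E'
from plant import status, imaging, r
import cv2, numpy as np
print(status.get_state()); print(r.grasp_offset)
for n in("side","top"):
    p,d=imaging.capture(n); cv2.imwrite(f"pics/{n}0.png",p); np.save(f"{n}0.npy",d)
    c=imaging.camera_info(n); print(n,c)
E
```

```text
pics
{'time_s': 0.0, 'joints': array([ 8.03354002e+01,  2.05922033e+01,  6.34367183e-01, -1.99351223e-02,
       -7.01352552e+01, -1.65044366e+01]), 'qd': array([-0.01177162,  0.06600732, -0.01033932,  0.01990557, -0.02035084,
        0.07762341]), 'joint_torque': array([-5.39185075e-04, -5.82718170e+01,  2.93048036e+01,  6.99754804e+00,
        7.03870930e-03, -1.48589302e-04]), 'tcp_pos': array([0.29752618, 0.60535516, 0.2256191 ]), 'eef_rot': array([ 1.79905420e+02, -8.48072293e-03, -2.61758186e+01]), 'contact_force': array([ 0.01102295,  0.52216455, -0.38243885]), 'moment': array([-0.01966147,  0.0170992 , -0.03487838]), 'gripper_width': 0.08810249165758266}
0.0188
side {'fx': 520.9839206466843, 'fy': 520.9839206466843, 'cx': 320.3262924528894, 'cy': 245.40652113873568, 'T': array([[ 0.99977051, -0.0212682 , -0.00256858,  0.48242934],
       [ 0.01010016,  0.57369779, -0.81900478, -0.68621209],
       [ 0.01889235,  0.81879088,  0.57378094,  0.72426342],
       [ 0.        ,  0.        ,  0.        ,  1.        ]])}
top {'fx': 448.36042644473287, 'fy': 448.36042644473287, 'cx': 324.0853612507934, 'cy': 247.8586052028071, 'T': array([[ 0.01888683,  0.98319182, -0.18159608,  0.37115222],
       [-0.99965889,  0.02184655,  0.01431179,  0.20574874],
       [ 0.01803849,  0.18126384,  0.98326906,  0.9365117 ],
       [ 0.        ,  0.        ,  0.        ,  1.        ]])}
```

View pics/side0.png

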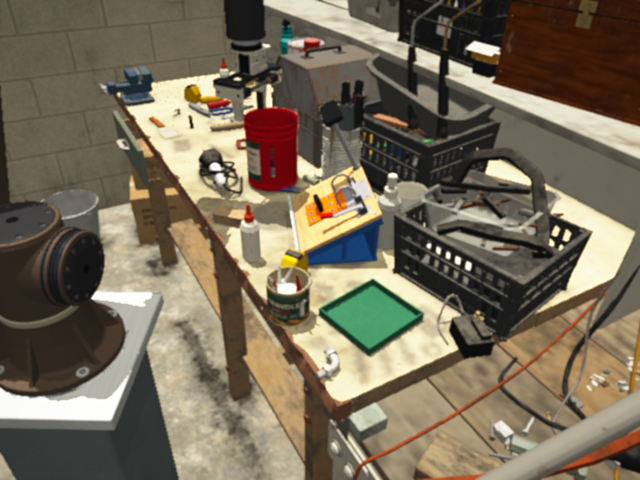

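View pics/top0.png

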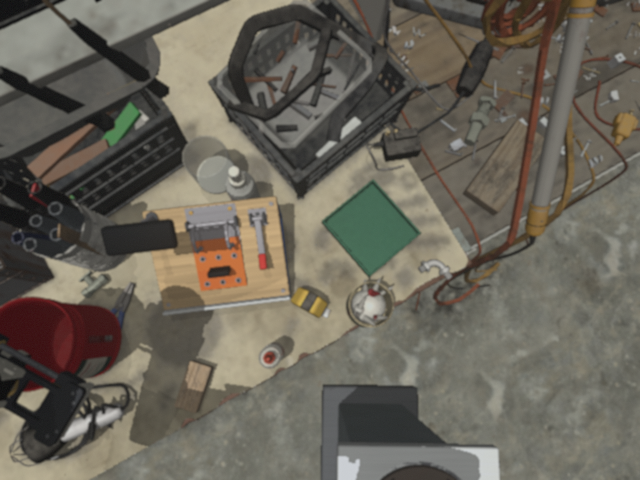

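```bash
cat > h.py <<'E'
import numpy as np, cv2
from plant import status, imaging, r
from scipy.spatial.transform import Rotation as R
def pix2w(n,u,v,d):
    c=imaging.camera_info(n); x=(u-c['cx'])/c['fx']*d; y=-(v-c['cy'])/c['fy']*d
    T=c['T']; return np.stack([x,y,-d],-1)@T[:3,:3].T+T[:3,3]
def cloud(n,d):
    v,u=np.mgrid[0:480,0:640]; return pix2w(n,u,v,d)
def proj(n,P):
    c=imaging.camera_info(n);T=c['T'];q=(np.asarray(P)-T[:3,3])@T[:3,:3]
    return np.stack([c['cx']+c['fx']*q[...,0]/-q[...,2], c['cy']-c['fy']*q[...,1]/-q[...,2]],-1)
E
python3 - <<'E'
from h import *
d=np.load('top0.npy'); P=cloud('top',d)
s=np.load('side0.npy'); Q=cloud('side',s)
np.set_printoptions(precision=4,suppress=True)
for name,(u,v) in dict(boardFL=(164,308),boardFR=(288,298),boardBL=(155,215),boardBR=(278,200),boardmid=(180,285),tip=(263,260),tray_c=(371,228),t1=(374,184),t2=(418,234),t3=(370,275),t4=(325,225),tape=(311,300),glue=(270,355),can=(370,300),spray=(238,180),floor=(320,260),template=(208,255),tab=(218,270),lamp=(140,237)).items(): print(name,P[v,u])
print()
for name,(u,v) in dict(tray=(370,315),glue=(250,235),spray=(390,190),tape=(293,258),can=(288,290),tip=(360,212)).items(): print(name,Q[v,u])
p=cv2.imread('pics/top0.png'); cv2.imwrite('pics/topc0.png',cv2.resize(p[160:380,100:440],None,fx=2.35,fy=2.35,interpolation=2))
p=cv2.imread('pics/side0.png'); cv2.imwrite('pics/sidec0.png',cv2.resize(p[80:380,180:480],None,fx=2,fy=2,interpolation=2))
E
```

```text
boardFL [0.4092 0.5063 0.0394]
boardFR [0.4332 0.2621 0.0467]
boardBL [0.5753 0.5074 0.1276]
boardBR [ 0.6476  0.2939 -0.0017]
boardmid [0.453  0.4713 0.0626]
tip [0.4979 0.3066 0.1126]
tray_c [0.5888 0.0927 0.0038]
t1 [0.6858 0.0867 0.0077]
t2 [ 0.5742 -0.0039  0.0209]
t3 [0.4854 0.097  0.0222]
t4 [0.5908 0.1913 0.0134]
tape [0.4291 0.2164 0.064 ]
glue [0.3273 0.2854 0.1257]
can [0.4311 0.1024 0.0678]
spray [0.6344 0.3515 0.1636]
floor [ 0.5181  0.2002 -0.0014]
template [0.5088 0.4144 0.0899]
tab [0.4787 0.3908 0.1027]
lamp [0.5    0.4642 0.2938]

tray [0.5888 0.0988 0.0047]
glue [0.3292 0.2704 0.0782]
spray [0.6401 0.3509 0.1545]
tape [0.4276 0.2073 0.064 ]
can [0.4238 0.0964 0.0681]
tip [0.5719 0.305  0.1227]
```

View pics/topc0.png

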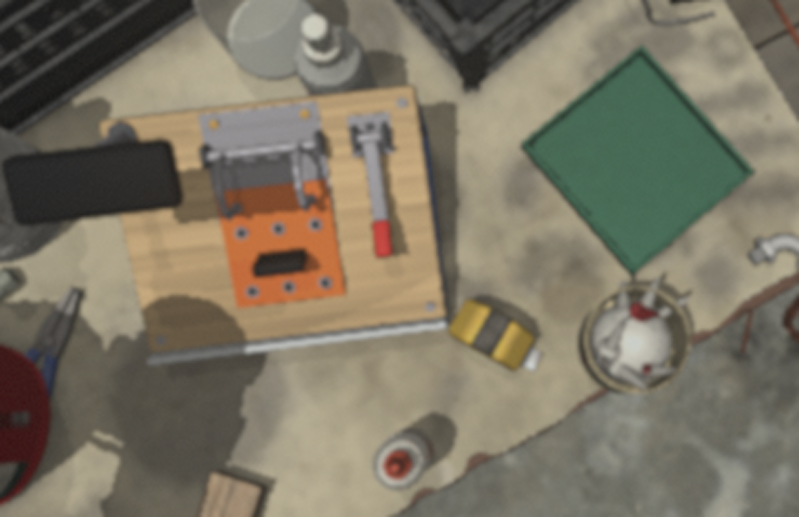

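View pics/sidec0.png

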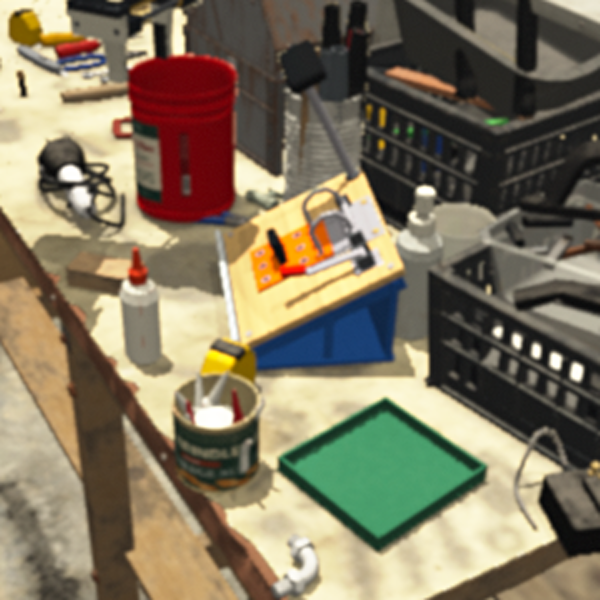

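```bash
python3 - <<'E'
from h import *
np.set_printoptions(precision=4,suppress=True)
from scipy.optimize import least_squares
res={}
for n in('top','side'):
    d=np.load(n+'0.npy'); P=cloud(n,d); img=cv2.imread(f'pics/{n}0.png'); hsv=cv2.cvtColor(img,cv2.COLOR_BGR2HSV)
    reg=(P[...,0]>.38)&(P[...,0]<.66)&(P[...,1]>.24)&(P[...,1]<.54)&(P[...,2]>.02)&(P[...,2]<.17)&(d>0)
    pts=P[reg]
    # ransac plane
    rng=np.random.default_rng(0);best=0
    for _ in range(500):
        a=pts[rng.choice(len(pts),3,False)]; nn=np.cross(a[1]-a[0],a[2]-a[0]); l=np.linalg.norm(nn)
        if l<1e-6: continue
        nn/=l; k=(abs((pts-a[0])@nn)<.003)
        if k.sum()>best: best=k.sum();bk=k
    q=pts[bk]; m=q.mean(0); nn=np.linalg.svd(q-m,full_matrices=False)[2][2]; nn*=np.sign(nn[2])
    yaw=np.degrees(np.arctan2(-nn[1],-nn[0])); print(n,len(q),nn,'tilt',np.degrees(np.arccos(nn[2])),'yaw',yaw)
    # template orange
    o=(hsv[...,0]<16)&(hsv[...,1]>170)&(hsv[...,2]>120)&reg
    Y=np.radians(yaw); th=np.radians(27)
    X=np.array([np.cos(Y),np.sin(Y),0]);Yv=np.array([-np.sin(Y),np.cos(Y),0]);Z=np.array([0,0,1])
    U=np.cos(th)*X+np.sin(th)*Z
    f=np.stack([(q)@U,(q)@Yv],-1).astype(np.float32)
    rect=cv2.minAreaRect(f); print('board rect',rect, 'N off',np.median(q@nn))
    og=P[o]; fo=np.stack([og@U,og@Yv,og@nn-np.median(q@nn)],-1); 
    print('orange',len(og),np.percentile(fo,[2,50,98],axis=0))
    np.savez(n+'_b.npz',q=q,og=og)
E
```

```text
top 9296 [-0.4483 -0.0644  0.8916] tilt 26.9312543398418 yaw 8.171863822105454
board rect ((0.561222493648529, 0.29987603425979614), (0.29431089758872986, 0.262833833694458), 86.50969696044922) N off -0.1788311734733644
orange 923 [[0.4757 0.2776 0.0005]
 [0.5188 0.3157 0.0035]
 [0.5496 0.3611 0.0068]]
side 3389 [-0.4503 -0.0668  0.8904] tilt 27.08119729990906 yaw 8.438542753041656
board rect ((0.5687131881713867, 0.29356813430786133), (0.2978806495666504, 0.25583067536354065), 89.66974639892578) N off -0.17927964364287327
orange 301 [[0.4827 0.2258 0.0009]
 [0.5312 0.3002 0.0043]
 [0.5733 0.3546 0.0403]]
```

```bash
cat >> h.py <<'E'
def frame(yaw):
    Y=np.radians(yaw); th=np.radians(27)
    X=np.array([np.cos(Y),np.sin(Y),0]);V=np.array([-np.sin(Y),np.cos(Y),0]);Z=np.array([0,0,1.])
    U=np.cos(th)*X+np.sin(th)*Z; N=-np.sin(th)*X+np.cos(th)*Z
    return U,V,N
E
python3 - <<'E'
from h import *
U,V,N=frame(8.3); n0=None
C=np.load('top_b.npz')['q']; n0=np.median(C@N); print(n0, np.median(np.load('side_b.npz')['q']@N))
# rectify: 2.5px/mm, center guess U 0.565? V .30
out=[]
for n in('top','side'):
    img=cv2.imread(f'pics/{n}0.png')
    s=1.5; w,h=400,400
    vv,uu=np.mgrid[0:h,0:w]
    # col: -V direction (right), row: -U
    y=.30+ (w/2-uu)/s/1000*1.0; u=.555+(h/2-vv)/s/1000
    P=u[...,None]*U+y[...,None]*V+n0*N
    p=proj(n,P).astype(np.float32)
    out.append(cv2.remap(img,p[...,0],p[...,1],cv2.INTER_CUBIC))
o=np.hstack(out)
cv2.imwrite('pics/rect0.png',o)
E
```

```text
-0.17978604852283298 -0.17818718018215265
```

View pics/rect0.png

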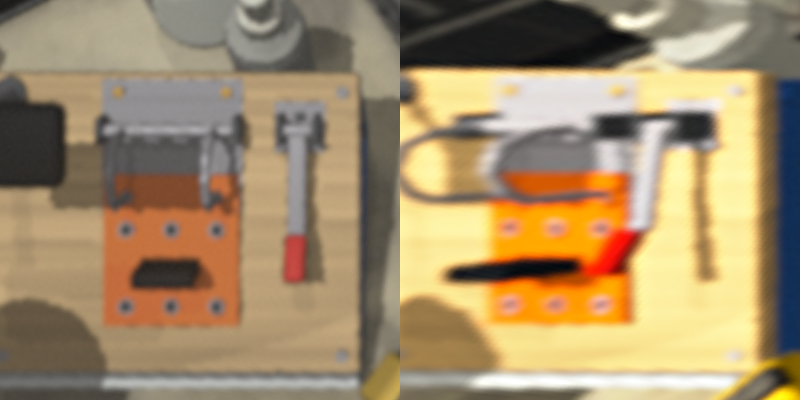

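```bash
python3 - <<'E'
from h import *
np.set_printoptions(precision=4,suppress=True)
for n in('top','side'):
    d=np.load(n+'0.npy'); P=cloud(n,d); img=cv2.imread(f'pics/{n}0.png'); hsv=cv2.cvtColor(img,cv2.COLOR_BGR2HSV)
    m=(abs(hsv[...,0].astype(int)-78)<14)&(hsv[...,1]>90)&(P[...,0]>.45)&(P[...,0]<.73)&(abs(P[...,1]-.1)<.14)&(d>0)
    q=P[m]; print(n,len(q),np.percentile(q[:,2],[1,10,50,90,99]))
    for lo,hi in((-.01,.009),(.012,.03),(-.01,.04)):
        k=q[(q[:,2]>lo)&(q[:,2]<hi)][:,:2].astype(np.float32); print(lo,len(k),cv2.minAreaRect(k))
    # silhouette at z=.02: intersect rays of mask contour
    c,_=cv2.findContours(m.astype(np.uint8),cv2.RETR_EXTERNAL,cv2.CHAIN_APPROX_NONE); c=max(c,key=len)[:,0,:].astype(float)
    T=imaging.camera_info(n)['T']; f=pix2w(n,c[:,0],c[:,1],np.ones(len(c)))-T[:3,3]; t=(.02-T[2,3])/f[:,2]; w=(T[:3,3]+f*t[:,None])[:,:2].astype(np.float32)
    print('sil',cv2.minAreaRect(w))
# floor, bystanders
U,V,N=frame(8.3); mid=.54*U+.319*V-.179*N
print('mid',mid)
def B(u,y,n): return mid+(u*U+y*V+n*N)/1000
for k,p in dict(tip=(-13,-85,32),tipup=(63,-85,92),grip=(-25,0,20),lampc=(92,72,178),posts=(20,0,32)).items(): print(k,B(*p))
sp=np.array([.635,.351,0]); e=sp-mid; print('spray in holder',e@U,e@V,e@N)
p=cv2.imread('pics/top0.png');p=cv2.resize(p[160:380,100:440],None,fx=2.35,fy=2.35,interpolation=2)
def dr(pts,col):
    a=(proj('top',np.array(pts))-[100,160]+.5)*2.35; cv2.polylines(p,[a.astype(np.int32)],True,col,1)
dr([B(-100,-125,0),B(100,-125,0),B(100,125,0),B(-100,125,0)],(255,0,0))
dr([B(-65,-45,4),B(35,-45,4),B(35,45,4),B(-65,45,4)],(255,255,0))
dr([B(-31,-20,37),B(-19,-20,37),B(-19,20,37),B(-31,20,37)],(255,0,255))
dr([B(-28,-92,37),B(2,-92,37),B(2,-78,37),B(-28,-78,37)],(0,255,0))
for y in(-30,30): dr([B(20,y,0),B(20,y,32)],(0,255,255))
dr([B(70,20,186),B(115,20,186),B(115,125,186),B(70,125,186)],(0,255,255))
cv2.imwrite('pics/ov0.png',p)
E
```

```text
Traceback (most recent call last):
IndexError: index -1 is out of bounds for axis 0 with size 0
```

```bash
cat > t.py <<'E'
from h import *
np.set_printoptions(precision=4,suppress=True)
for n in('top','side'):
    d=np.load(n+'0.npy'); P=cloud(n,d); img=cv2.imread(f'pics/{n}0.png'); hsv=cv2.cvtColor(img,cv2.COLOR_BGR2HSV)
    ref=hsv[228,371] if n=='top' else hsv[315,370]; print(ref)
    m=(abs(hsv[...,0].astype(int)-int(ref[0]))<14)&(hsv[...,1]>70)&(P[...,0]>.45)&(P[...,0]<.73)&(abs(P[...,1]-.1)<.14)&(d>0)
    q=P[m]; print(n,len(q),np.percentile(q[:,2],[1,10,50,90,99]))
    for lo,hi in((-.01,.009),(.012,.03),(-.01,.04)):
        k=q[(q[:,2]>lo)&(q[:,2]<hi)][:,:2].astype(np.float32); print(lo,len(k),cv2.minAreaRect(k))
    c,_=cv2.findContours(m.astype(np.uint8),cv2.RETR_EXTERNAL,cv2.CHAIN_APPROX_NONE); c=max(c,key=len)[:,0,:].astype(float)
    T=imaging.camera_info(n)['T']; f=pix2w(n,c[:,0],c[:,1],np.ones(len(c)))-T[:3,3]; t=(.02-T[2,3])/f[:,2]; w=(T[:3,3]+f*t[:,None])[:,:2].astype(np.float32)
    print('sil',cv2.minAreaRect(w))
U,V,N=frame(8.3); mid=.54*U+.319*V-.179*N
print('mid',mid)
def B(u,y,n): return mid+(u*U+y*V+n*N)/1000
for k,p in dict(tip=(-13,-85,32),tipup=(63,-85,92),grip=(-25,0,20),lampc=(92,72,178),posts=(20,0,32)).items(): print(k,B(*p))
sp=np.array([.635,.351,0]); e=sp-mid; print('spray in holder',e@U,e@V,e@N)
p=cv2.imread('pics/top0.png');p=cv2.resize(p[160:380,100:440],None,fx=2.35,fy=2.35,interpolation=2)
def dr(pts,col):
    a=(proj('top',np.array(pts))-[100,160]+.5)*2.35; cv2.polylines(p,[a.astype(np.int32)],True,col,1)
dr([B(-100,-125,0),B(100,-125,0),B(100,125,0),B(-100,125,0)],(255,0,0))
dr([B(-65,-45,4),B(35,-45,4),B(35,45,4),B(-65,45,4)],(255,255,0))
dr([B(-31,-20,37),B(-19,-20,37),B(-19,20,37),B(-31,20,37)],(255,0,255))
dr([B(-28,-92,37),B(2,-92,37),B(2,-78,37),B(-28,-78,37)],(0,255,0))
for y in(-30,30): dr([B(20,y,0),B(20,y,32)],(0,255,255))
dr([B(70,20,186),B(115,20,186),B(115,125,186),B(70,125,186)],(0,255,255))
cv2.imwrite('pics/ov0.png',p)
E
python3 t.py
```

```text
[ 72  87 106]
top 4491 [-0.0004  0.0014  0.0036  0.0064  0.0205]
-0.01 4222 ((0.5912667512893677, 0.09250719100236893), (0.14737187325954437, 0.1363169103860855), 41.261962890625)
0.012 246 ((0.5878582000732422, 0.09470804035663605), (0.14939460158348083, 0.14165636897087097), 41.2077751159668)
-0.01 4491 ((0.5883106589317322, 0.09430522471666336), (0.1495445966720581, 0.1428585648536682), 41.2077751159668)
sil ((0.5870234966278076, 0.09495525062084198), (0.1485416740179062, 0.14122876524925232), 41.03369140625)
[ 72 133 161]
side 4219 [0.0026 0.004  0.006  0.0185 0.0226]
-0.01 3112 ((0.5896309018135071, 0.09409177303314209), (0.15583723783493042, 0.1441362202167511), 41.30833435058594)
0.012 879 ((0.5775473117828369, 0.0857405811548233), (0.18307460844516754, 0.1491820067167282), 40.5628662109375)
-0.01 4214 ((0.5772945880889893, 0.08552435040473938), (0.18587742745876312, 0.1491820067167282), 40.5628662109375)
sil ((0.5883420705795288, 0.08793479204177856), (0.1641898900270462, 0.15281711518764496), 40.90327072143555)
mid [0.5105 0.3968 0.0857]
tip [0.4969 0.309  0.1083]
tipup [0.537  0.3148 0.1962]
grip [0.4794 0.3923 0.0921]
lampc [0.5012 0.4683 0.286 ]
posts [0.5137 0.3973 0.1233]
spray in holder 0.06500938126633404 -0.06334263567240977 -0.1292676769380751
```

View pics/ov0.png

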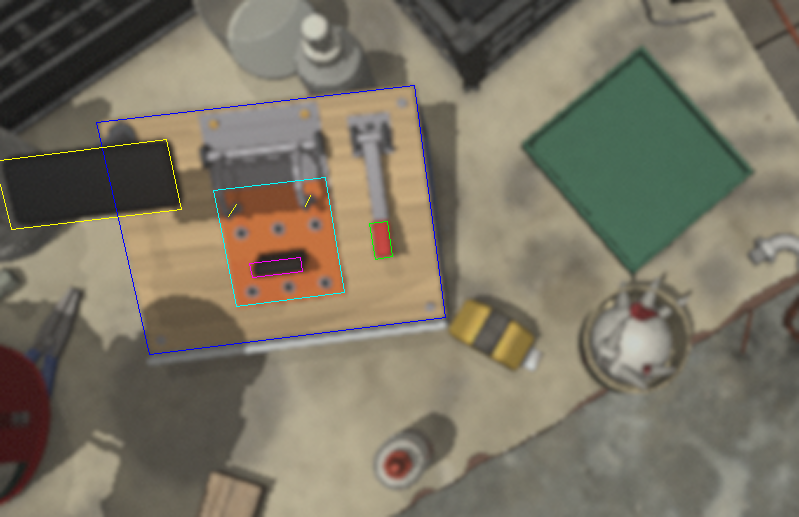

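```bash
cat >> h.py <<'E'
U,V,N=frame(8.3); mid=.54*U+.319*V-.179*N
def B(u,y,n): return mid+(u*U+y*V+n*N)/1000
RA=np.stack([U,-V,-N],1)
def cur():
    s=status.get_state(); return s, np.array(s['tcp_pos']), R.from_euler('xyz',s['eef_rot'],degrees=True).as_matrix()
def rel(grasp,Rt,s=None):
    """row for grasp point target"""
    s,p,R0=cur(); t=np.array(grasp)+r.grasp_offset*Rt[:,2]
    sh=R0.T@(t-p)/.2; rv=R.from_matrix(R0.T@Rt).as_rotvec(degrees=True)/90
    return np.round(np.r_[sh,rv],3).tolist()
def st():
    s,p,R0=cur(); g=p-r.grasp_offset*R0[:,2]; e=(g-mid)*1000
    print('t',round(s['time_s'],2),'w',round(s['gripper_width'],4),'F',np.round(s['contact_force'],1),'grasp',np.round(g,4),'board(U,y,N)',np.round([e@U,e@V,e@N],1),'j',np.round(s['joints'],0))
def tilt(deg):  # extra forward tilt about V: body leans further to -U
    a=np.radians(deg); z=-np.cos(a)*N+np.sin(a)*U; return np.stack([np.cross(-V,z),-V,z],1)
E
python3 - <<'E'
from h import *
st()
s,p,R0=cur()
print(rel(p+[0,0,.15],R0)); 
print(rel(B(-13,-85,170)+0*N,RA))
print(B(-13,-85,170))
g=np.array([.37,.45,.40]); print(rel(g,R0))
E
```

```text
t 0.1 w 0.0877 F [0.4 0.4 0.4] grasp [0.2976 0.6054 0.2445] board(U,y,N) [-88.8 237.1 223.5] j [ 80.  21.   1.  -0. -70. -17.]
[0.0, 0.001, -0.656, 0.0, 0.0, 0.0]
[1.325, 1.043, 0.058, 0.091, 0.291, -0.376]
[0.43490593 0.29992282 0.23123393]
[0.668, 0.539, -0.776, 0.0, 0.0, 0.0]
```

Emit:
apply_moves(
  moves=[
    [0, 0, -0.2, 0, 0, 0],
    [0, 0, -0.45, 0, 0, 0],
    [0.1, 0.08, -0.6, 0, 0, 0],
    [0.25, 0.2, -0.65, 0.02, 0.05, -0.06],
    [0.4, 0.32, -0.65, 0.04, 0.1, -0.12],
    [0.55, 0.44, -0.65, 0.06, 0.15, -0.19],
    [0.7, 0.56, -0.65, 0.07, 0.2, -0.25],
    [0.85, 0.68, -0.6, 0.08, 0.25, -0.31],
    [0.97, 0.76, -0.55, 0.09, 0.29, -0.376],
    [0.97, 0.76, -0.55, 0.091, 0.291, -0.376],
  ],
  hand=0.25,
  grip_force=20,
)

```text
time_s: 1.35
tcp_pos: [0.4044, 0.3801, 0.3344]
eef_rot: [179.8, -27.0, 8.4]
contact_force: [0.3, 0.5, 0.6]
gripper_width: 0.0329
```

```bash
python3 - <<'E'
from h import *
st()
print(rel(B(-13,-85,160),RA));print(rel(B(-14,-85,90),RA));print(rel(B(-14,-85,32),RA))
E
```

```text
t 1.35 w 0.0329 F [0.3 0.5 0.6] grasp [0.396  0.379  0.3511] board(U,y,N) [ 17.3  -1.2 289.1] j [ 79.  -6. -33.  31. -58.   3.]
[-0.151, 0.417, 0.647, 0.001, 0.001, 0.001]
[-0.156, 0.416, 0.997, 0.001, 0.001, 0.001]
[-0.156, 0.416, 1.287, 0.001, 0.001, 0.001]
```

Emit:
apply_moves(
  moves=[
    [-0.05, 0.12, 0.15, 0, 0, 0],
    [-0.1, 0.25, 0.3, 0, 0, 0],
    [-0.15, 0.38, 0.45, 0, 0, 0],
    [-0.156, 0.416, 0.6, 0, 0, 0],
    [-0.156, 0.416, 0.75, 0, 0, 0],
    [-0.156, 0.416, 0.9, 0.001, 0.001, 0.001],
    [-0.156, 0.416, 0.98, 0.001, 0.001, 0.001],
    [-0.156, 0.416, 0.997, 0.001, 0.001, 0.001],
  ],
)

```text
time_s: 2.35
tcp_pos: [0.4794, 0.306, 0.1418]
eef_rot: [179.9, -27.0, 8.2]
contact_force: [-0.2, -0.3, 0.0]
gripper_width: 0.0328
```

```bash
cat >> h.py <<'E'
def snap(tag,k=2.35):
    p,_=imaging.capture('top');q,_=imaging.capture('side')
    a=cv2.resize(p[150:350,140:340],(400,400),interpolation=2); b=cv2.resize(q[100:300,230:430],(400,400),interpolation=2)
    cv2.imwrite(f'pics/{tag}.png',np.hstack([a,b]))
E
python3 - <<'E'
from h import *
st(); snap('a1'); print(rel(B(-14,-85,32),RA))
E
```

```text
t 2.35 w 0.0328 F [-0.2 -0.3  0. ] grasp [0.4709 0.3048 0.1586] board(U,y,N) [-13.6 -85.3  88.8] j [ 54.   3. -58.  64. -21. -15.]
[-0.004, -0.001, 0.289, 0.001, -0.001, -0.001]
```

View pics/a1.png

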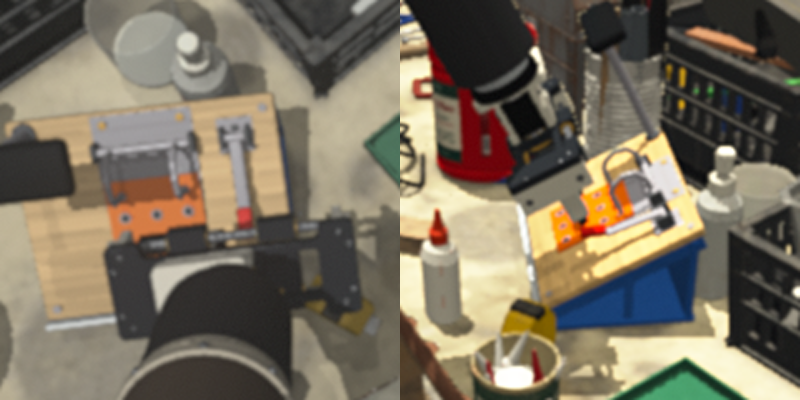

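```bash
python3 - <<'E'
from h import *
print(status.get_state()['joints'])
E
```

```text
[ 54.04072263   3.11431431 -57.57548721  63.89592757 -21.35103287
 -14.76907835]
```

Emit:
apply_moves(
  moves=[
    [0, 0, 0.04, 0, 0, 0],
    [-0.002, 0, 0.08, 0, 0, 0],
    [-0.002, 0, 0.1, 0, 0, 0],
  ],
)

```text
time_s: 2.82
tcp_pos: [0.4899, 0.31, 0.1284]
eef_rot: [179.9, -26.9, 8.2]
contact_force: [0.3, -0.2, -0.6]
gripper_width: 0.033
```

```bash
python3 - <<'E'
from h import *
print(status.get_state()['joints']);st()
E
```

```text
[ 49.75217592   5.19380332 -58.13283119  71.89673636 -18.50236613
 -19.32224746]
t 2.83 w 0.033 F [ 0.3 -0.2 -0.6] grasp [0.4814 0.3088 0.1452] board(U,y,N) [ -9.9 -82.9  71.8] j [ 50.   5. -58.  72. -19. -19.]
```

```bash
cat > kin.py <<'E'
import numpy as np
from scipy.optimize import least_squares
from scipy.spatial.transform import Rotation as R
def rot(ax,d): return R.from_euler(ax,d,degrees=True).as_matrix()
def fk(q,k,s4=1,s6=1,C=np.eye(3)):
    h,r0,d,a,b,e,L=k
    R1=rot('z',q[0]);Rf=rot('y',q[1]-q[2]);Rw=Rf@rot('x',s4*q[3])@rot('y',-q[4])
    p=np.array([0,0,h])+R1@(np.array([r0,d,0])+rot('y',q[1])@[0,0,a]+Rf@[b,0,e]+Rw@[L,0,0])
    return p,R1@Rw@rot('x',s6*q[5])@C
E
cat > fit.py <<'E'
from h import *; from kin import *
np.set_printoptions(precision=4,suppress=True)
s,p,R0=cur()
D=[([80.334,20.546,.682,0,-70.136,-16.507],[.2978,.6055,.2263],[180,0,-26.17]),
([54.04,3.114,-57.575,63.896,-21.351,-14.769],[.4794,.306,.1418],[179.9,-27,8.2]),
([79,-6,-33,31,-58,3],[.4044,.3801,.3344],[179.8,-27,8.4]),
(s['joints'],p,s['eef_rot'])]
Rs=[R.from_euler('xyz',x[2],degrees=True).as_matrix() for x in D]
for s4 in(1,-1):
  for s6 in(1,-1):
    C0=fk(D[0][0],[0]*7,s4,s6)[1].T@Rs[0]
    print(s4,s6,[np.degrees(R.from_matrix((fk(x[0],[0]*7,s4,s6)[1]@C0).T@Ri).magnitude()).round(1) for x,Ri in zip(D,Rs)], C0.round(2).tolist())
E
python3 fit.py
```

```text
1 1 [np.float64(0.0), np.float64(131.0), np.float64(88.8), np.float64(138.5)] [[-0.0, -0.0, 1.0], [-0.84, 0.54, 0.0], [-0.54, -0.84, -0.0]]
1 -1 [np.float64(0.0), np.float64(127.7), np.float64(62.1), np.float64(143.8)] [[-0.0, -0.0, 1.0], [-1.0, -0.0, -0.0], [0.0, -1.0, -0.0]]
-1 1 [np.float64(0.0), np.float64(3.5), np.float64(39.7), np.float64(5.6)] [[-0.0, -0.0, 1.0], [-0.84, 0.54, 0.0], [-0.54, -0.84, -0.0]]
-1 -1 [np.float64(0.0), np.float64(0.1), np.float64(0.9), np.float64(0.0)] [[-0.0, -0.0, 1.0], [-1.0, -0.0, -0.0], [0.0, -1.0, -0.0]]
```

```bash
cat >> fit.py <<'E'
def f(k): 
    return np.concatenate([(fk(x[0],k,-1,-1)[0]-x[1])*(1 if i!=2 else .2) for i,x in enumerate(D)])
best=None
for t in range(60):
    g=np.random.default_rng(t).uniform([.1,-.1,-.3,.2,.2,-.1,.1],[.5,.2,.3,.6,.6,.1,.5])
    o=least_squares(f,g)
    if best is None or o.cost<best.cost: best=o
print(best.x,best.cost**.5); print(f(best.x).reshape(-1,3)*1000)
J=best.jac; print(np.linalg.svd(J)[1])
E
python3 fit.py|tail -8
```

```text
-1 1 [np.float64(0.0), np.float64(3.5), np.float64(39.7), np.float64(5.6)] [[-0.0, -0.0, 1.0], [-0.84, 0.54, 0.0], [-0.54, -0.84, -0.0]]
-1 -1 [np.float64(0.0), np.float64(0.1), np.float64(0.9), np.float64(0.0)] [[-0.0, -0.0, 1.0], [-1.0, -0.0, -0.0], [0.0, -1.0, -0.0]]
[-0.3348  0.313  -0.1874  0.5202  0.1075  0.1491  0.0266] 0.028857201175640803
[[ -4.371    1.1654   3.1459]
 [ -8.1036   9.714   -1.5452]
 [-25.5589  -0.0076 -18.2793]
 [ 14.9856 -16.016    2.0552]]
[3.3635 2.4709 1.7705 0.6915 0.4618 0.1807 0.0511]
```

Emit:
apply_moves(
  moves=[
    [0, 0, -0.15, 0, 0, 0],
    [0, 0, -0.3, 0, -0.05, 0],
    [0, 0, -0.4, 0, -0.1, 0],
    [0, 0, -0.4, 0, -0.15, 0],
    [0, 0, -0.4, 0, -0.15, 0],
  ],
)

```text
time_s: 3.45
tcp_pos: [0.4545, 0.3077, 0.2016]
eef_rot: [-179.8, -13.5, 8.1]
contact_force: [0.1, 0.6, 0.2]
gripper_width: 0.033
```

```bash
cat >> h.py <<'E'
def log():
    s=status.get_state(); open('log.txt','a').write(repr([s['joints'].tolist(),s['tcp_pos'].tolist(),s['eef_rot'].tolist()])+'\n')
E
python3 -c "
from h import *
st();log()"
```

```text
t 3.45 w 0.033 F [0.1 0.6 0.2] grasp [0.4501 0.3071 0.2199] board(U,y,N) [ -3.8 -80.1 152.6] j [ 62.   3. -33.  15. -47.  27.]
```

Emit:
apply_moves(
  moves=[
    [0.1, 0.1, -0.1, 0, -0.05, 0],
    [0.2, 0.2, -0.2, 0, -0.1, 0],
    [0.3, 0.2, -0.2, 0.1, -0.15, 0.1],
    [0.3, 0.2, -0.2, 0.1, -0.15, 0.1],
  ],
)

```text
time_s: 3.95
tcp_pos: [0.5108, 0.2731, 0.2541]
eef_rot: [-169.9, 0.7, -0.1]
contact_force: [-0.8, -0.5, -0.4]
gripper_width: 0.033
```

```bash
python3 -c "
from h import *
st();log()"
```

```text
t 3.95 w 0.033 F [-0.8 -0.5 -0.4] grasp [0.511  0.2698 0.2727] board(U,y,N) [  69.  -125.8  174.7] j [ 42.   8.  -9.  -9. -66.  51.]
```

Emit:
apply_moves(
  moves=[
    [-0.1, -0.1, -0.1, -0.1, 0.1, -0.05],
    [-0.1, -0.2, -0.1, -0.2, 0.15, -0.1],
    [0.0, -0.2, -0.1, -0.2, 0.15, -0.2],
    [0.0, -0.2, -0.1, -0.2, 0.15, -0.2],
  ],
)

```text
time_s: 4.45
tcp_pos: [0.5103, 0.3086, 0.2796]
eef_rot: [169.8, -12.8, 17.9]
contact_force: [-0.0, -1.0, 0.4]
gripper_width: 0.033
```

```bash
python3 -c "
from h import *
st();log()"
```

```text
t 4.45 w 0.033 F [-0.  -1.   0.4] grasp [0.5054 0.3105 0.2976] board(U,y,N) [ 80.6 -84.7 196.8] j [ 60.   6. -21.  18. -62.  38.]
```

```bash
cat > kin.py <<'E'
import numpy as np
from scipy.optimize import least_squares
from scipy.spatial.transform import Rotation as R
def rot(ax,d): return R.from_euler(ax,d,degrees=True).as_matrix()
C=np.array([[0,0,1.],[-1,0,0],[0,-1,0]])
def fk(q,k):
    h,r0,d,a,ax,b,e,L,wy,wz=k
    R1=rot('z',q[0]);Rf=rot('y',q[1]-q[2]);R4=Rf@rot('x',-q[3]);Rw=R4@rot('y',-q[4])
    p=np.array([0,0,h])+R1@(np.array([r0,d,0])+rot('y',q[1])@[ax,0,a]+Rf@[b,0,e]+Rw@[L,wy,wz])
    return p,R1@Rw@rot('x',-q[5])@C
E
cat > fit.py <<'E'
from kin import *
np.set_printoptions(precision=4,suppress=True)
D=[([80.334,20.546,.682,0,-70.136,-16.507],[.2978,.6055,.2263],[180,0,-26.17]),
([54.04,3.114,-57.575,63.896,-21.351,-14.769],[.4794,.306,.1418],[179.9,-27,8.2]),
([49.752,5.194,-58.133,71.897,-18.502,-19.322],[.4899,.31,.1284],[179.9,-26.9,8.2])]
D+=[eval(l) for l in open('log.txt')]
for x in D: 
    print(np.degrees(R.from_matrix(fk(x[0],[0]*10)[1].T@R.from_euler('xyz',x[2],degrees=True).as_matrix()).magnitude()).round(2),end=' ')
for name,free in dict(basic=[0,1,2,3,5,6,7],nod=[0,1,3,5,6,7],full=range(10)).items():
    free=list(free)
    def f(x):
        k=np.zeros(10);k[free]=x
        return np.r_[np.concatenate([fk(z[0],k)[0]-z[1] for z in D]),x*1e-3]
    best=None
    for t in range(30):
        g=np.random.default_rng(t).uniform(-.3,.5,len(free)); o=least_squares(f,g)
        if best is None or o.cost<best.cost: best=o
    print(name,free,best.x); print(best.fun[:3*len(D)].reshape(-1,3)*1000)
E
python3 fit.py
```

```text
0.0 0.08 0.02 0.0 0.0 0.0 basic [0, 1, 2, 3, 5, 6, 7] [-0.2339  0.2471 -0.1808  0.6088  0.1584  0.1298  0.177 ]
[[ -9.7528   8.6987   1.0897]
 [ 23.1883 -19.7257  -0.051 ]
 [ 43.5969 -42.2813   2.853 ]
 [-28.4758  36.1425  13.6519]
 [  0.4741 -25.4298  15.8344]
 [-50.5094  26.5262 -33.3777]]
nod [0, 1, 3, 5, 6, 7] [0.3104 0.0706 0.7102 0.3302 0.0474 0.6861]
[[-189.2327   31.9221   -4.5161]
 [  12.9154   -9.3662    2.0725]
 [  28.0132  -18.4609    3.7832]
 [-108.4438   68.7291   -2.8008]
 [-143.208   183.8298   29.0504]
 [ -98.1999   23.3083  -27.5896]]
full [0, 1, 2, 3, 4, 5, 6, 7, 8, 9] [ 0.1996 -0.0021  0.0001  0.601   0.0014  0.4647  0.0003  0.3778 -0.192
 -0.0004]
[[-0.071   0.0424  0.0546]
 [-0.0849  0.2096  0.6357]
 [ 0.0588 -0.1962 -0.5362]
 [ 0.0373 -0.0305 -0.1548]
 [-0.008  -0.0527  0.0152]
 [ 0.0202  0.0027 -0.0148]]
```

```bash
cat >> kin.py <<'E'
K=[.2,0,0,.6,0,.465,0,.378,-.192,0]
LIM=np.array([[-176.03,176.03],[-82.01,121.73],[-58.28,71.71],[-173.87,95.51],[-174.79,-.11],[-173.66,173.66]])
def ik(p,Rt,q0,margin=1.0):
    lo,hi=LIM[:,0]+margin,LIM[:,1]-margin
    def f(q):
        pp,RR=fk(q,K); return np.r_[(pp-p)*10,R.from_matrix(RR.T@Rt).as_rotvec()]
    o=least_squares(f,np.clip(q0,lo+.1,hi-.1),bounds=(lo,hi),x_scale=50.); e=f(o.x)
    return o.x,np.linalg.norm(e[:3])*100,np.degrees(np.linalg.norm(e[3:]))  # mm, deg
def sols(p,Rt,n=60):
    out=[]
    for t in range(n):
        q,a,b=ik(p,Rt,np.random.default_rng(t).uniform(LIM[:,0],LIM[:,1]))
        if a<.5 and b<.3 and not any(np.abs(q-x).max()<2 for x in out): out.append(q)
    return out
E
cat > ex.py <<'E'
from h import *; from kin import *
np.set_printoptions(precision=0,suppress=True)
for nm,g,ts in (('tip',B(-14,-85,32),(0,-8,-14,-20,-27)),('mid',B(12,-85,74),(0,-14,-27)),('tab',B(-25,0,28),(0,)),('tabup',B(-25,0,80),(0,)),('tipup',B(60,-85,92),(25,0,-14))):
  for t in ts:
    Rt=tilt(t)
    for y in (0,180):
        Ry=Rt@rot('z',y)
        S=sols(g+.0188*Rt[:,2],Ry,40)
        print(nm,t,y,[str(s) for s in S])
E
python3 ex.py
```

```text
tip 0 0 []
tip 0 180 []
tip -8 0 ['[ 55.  11. -49.  41. -21.   6.]']
tip -8 180 ['[  55.   11.  -48.   39.  -22. -173.]']
tip -14 0 ['[ 56.  14. -38.  19. -31.  26.]']
tip -14 180 ['[  56.   14.  -38.   19.  -31. -154.]']
tip -20 0 ['[ 54.  16. -29.   8. -40.  38.]']
tip -20 180 ['[  54.   16.  -29.    8.  -40. -142.]']
tip -27 0 ['[ 51.  19. -21.   0. -50.  47.]']
tip -27 180 ['[  51.   19.  -21.    0.  -50. -133.]']
mid 0 0 ['[ 51.   5. -55.  65. -20. -13.]']
mid 0 180 ['[ 51.   5. -55.  65. -20. 167.]']
mid -14 0 ['[ 56.  10. -33.  16. -39.  30.]']
mid -14 180 ['[  56.   10.  -33.   16.  -39. -150.]']
mid -27 0 ['[ 51.  16. -17.   0. -56.  47.]']
mid -27 180 ['[  51.   16.  -17.   -0.  -56. -133.]']
tab 0 0 ['[ 50.  13. -56.  89. -17. -38.]']
tab 0 180 ['[ 50.  13. -56.  89. -17. 142.]']
tabup 0 0 ['[ 62.   8. -53.  63. -24. -21.]']
tabup 0 180 ['[ 62.   8. -53.  63. -24. 159.]']
tipup 25 0 []
tipup 25 180 []
tipup 0 0 ['[ 54.   6. -47.  48. -26.   3.]']
tipup 0 180 []
tipup -14 0 ['[ 54.  11. -26.  13. -45.  36.]']
tipup -14 180 ['[  54.   11.  -26.   13.  -45. -144.]']
```

```bash
cat >> h.py <<'E'
from kin import ik,rot
def plan(targets,n=6):
    """targets: list of (grasp,R); print row rel. current & IK check from current joints"""
    s,p,R0=cur(); q=s['joints']; p0=p;Rp=R0
    for g,Rt in targets:
        t=np.array(g)+r.grasp_offset*Rt[:,2]; rv=R.from_matrix(Rp.T@Rt).as_rotvec(); w=[];mx=0
        for i in range(1,n+1):
            q2,a,b=ik(p0+(t-p0)*i/n,Rp@R.from_rotvec(rv*i/n).as_matrix(),q,.3); mx=max(mx,np.abs(q2-q).max()); q=q2; w.append(max(a,b))
        print(rel(g,Rt),'ikerr',round(max(w),2),'q',np.round(q).astype(int).tolist(),'maxstep',round(mx,1)); p0=t;Rp=Rt
E
python3 - <<'E'
from h import *
T=tilt(-8)
plan([(B(-14,-85,110),T),(B(-14,-85,32),T),(B(12,-85,74),T),(B(25,-85,82),T)])
E
```

```text
[-0.34, -0.142, 0.521, 0.083, 0.059, 0.109] ikerr 0.0 q [62, 3, -44, 28, -34, 14] maxstep 5.5
[-0.246, -0.18, 0.898, 0.083, 0.059, 0.109] ikerr 0.0 q [55, 11, -49, 41, -21, 6] maxstep 3.2
[-0.172, -0.135, 0.667, 0.083, 0.059, 0.109] ikerr 0.0 q [58, 8, -42, 29, -30, 17] maxstep 2.7
[-0.119, -0.118, 0.614, 0.083, 0.059, 0.109] ikerr 0.0 q [57, 8, -40, 27, -33, 19] maxstep 0.5
```

Emit:
apply_moves(
  moves=[
    [-0.1, -0.04, 0.12, 0.02, 0.01, 0.03],
    [-0.2, -0.09, 0.25, 0.05, 0.03, 0.07],
    [-0.3, -0.13, 0.4, 0.08, 0.05, 0.1],
    [-0.34, -0.142, 0.52, 0.083, 0.059, 0.109],
    [-0.31, -0.155, 0.65, 0.083, 0.059, 0.109],
    [-0.28, -0.165, 0.76, 0.083, 0.059, 0.109],
    [-0.255, -0.175, 0.86, 0.083, 0.059, 0.109],
    [-0.246, -0.18, 0.898, 0.083, 0.059, 0.109],
    [-0.246, -0.18, 0.898, 0.083, 0.059, 0.109],
  ],
)

```text
time_s: 5.58
tcp_pos: [0.5023, 0.3087, 0.09]
eef_rot: [180.0, -19.0, 8.1]
contact_force: [-0.5, -0.7, 0.4]
gripper_width: 0.0333
```

```bash
python3 -c "
from h import *
st();snap('a2')"
```

```text
t 5.58 w 0.0333 F [-0.5 -0.7  0.4] grasp [0.4963 0.3079 0.1077] board(U,y,N) [-13.9 -86.   31.9] j [ 55.  11. -49.  41. -21.   6.]
```

View pics/a2.png

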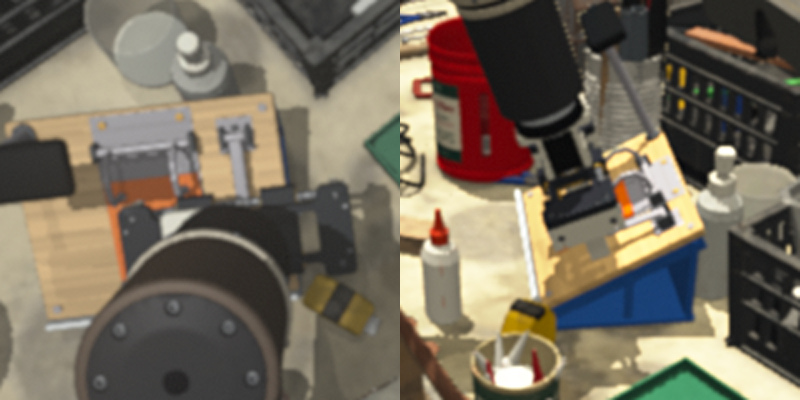

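Emit:
apply_moves(
  moves=[
    [0, 0, 0, 0, 0, 0],
    [0, 0, 0, 0, 0, 0],
    [0, 0, 0, 0, 0, 0],
    [0, 0, 0, 0, 0, 0],
  ],
  hand=1,
  grip_force=15,
)

```text
time_s: 6.18
tcp_pos: [0.5023, 0.3104, 0.0914]
eef_rot: [-179.9, -19.1, 8.2]
contact_force: [-4.7, 0.9, 4.6]
gripper_width: 0.014
```

```bash
python3 - <<'E'
from h import *
st(); T=tilt(-8)
s,p,R0=cur(); g0=p-.0188*R0[:,2]; e=(g0-mid)*1000; b=[e@U,e@V,e@N]
rr=(b[0]-65,b[2]-12)
for a in(0.1,.2,.3,.4,.5,.6,.7,.8,.85):
    u=rr[0]*np.cos(a)+rr[1]*np.sin(a);n=rr[1]*np.cos(a)-rr[0]*np.sin(a)
    print(a,rel(B(65+u,b[1],12+n),R0))
E
```

```text
t 6.17 w 0.014 F [-4.7  0.9  4.6] grasp [0.4963 0.3095 0.1091] board(U,y,N) [-13.1 -84.4  33. ] j [ 55.  11. -49.  41. -21.   6.]
0.1 [0.007, -0.0, -0.04, 0.0, 0.0, 0.0]
0.2 [0.018, -0.0, -0.079, 0.0, 0.0, 0.0]
0.3 [0.033, -0.0, -0.116, 0.0, 0.0, 0.0]
0.4 [0.051, -0.0, -0.152, 0.0, 0.0, 0.0]
0.5 [0.073, -0.0, -0.186, 0.0, 0.0, 0.0]
0.6 [0.098, -0.0, -0.218, 0.0, 0.0, 0.0]
0.7 [0.127, -0.0, -0.247, 0.0, 0.0, 0.0]
0.8 [0.158, -0.001, -0.273, 0.0, 0.0, 0.0]
0.85 [0.174, -0.001, -0.284, 0.0, 0.0, 0.0]
```

Emit:
apply_moves(
  moves=[
    [0.007, 0, -0.04, 0, 0, 0],
    [0.018, 0, -0.079, 0, 0, 0],
    [0.033, 0, -0.116, 0, 0, 0],
    [0.051, 0, -0.152, 0, 0, 0],
    [0.073, 0, -0.186, 0, 0, 0],
    [0.098, 0, -0.218, 0, 0, 0],
    [0.127, 0, -0.247, 0, 0, 0],
    [0.158, 0, -0.273, 0, 0, 0],
    [0.174, 0, -0.284, 0, 0, 0],
    [0.174, 0, -0.284, 0, 0, 0],
  ],
)

```text
time_s: 7.42
tcp_pos: [0.517, 0.3125, 0.1572]
eef_rot: [-179.9, -19.1, 8.2]
contact_force: [-5.8, 1.4, 4.6]
gripper_width: 0.0136
```

```bash
python3 -c "
from h import *
st();snap('a3')"
```

```text
t 7.42 w 0.0136 F [-5.8  1.4  4.6] grasp [0.5109 0.3116 0.175 ] board(U,y,N) [ 29.9 -84.4  85. ] j [ 57.   8. -39.  27. -33.  20.]
```

View pics/a3.png

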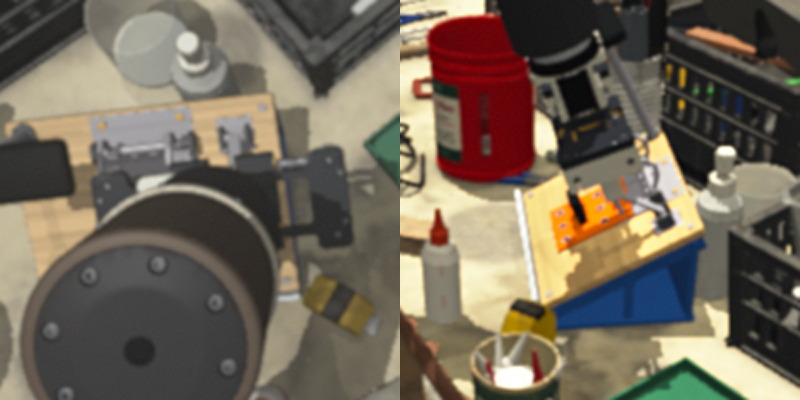

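Emit:
apply_moves(
  moves=[
    [0, 0, 0, 0, 0, 0],
    [0, 0, 0, 0, 0, 0],
    [0, 0, 0, 0, 0, 0],
    [0, 0, 0, 0, 0, 0],
  ],
  hand=0.25,
)

```text
time_s: 8.02
tcp_pos: [0.5169, 0.3123, 0.157]
eef_rot: [-179.9, -19.1, 8.2]
contact_force: [-0.6, 0.1, -0.1]
gripper_width: 0.0327
```

Emit:
apply_moves(
  moves=[
    [-0.1, 0, -0.1, 0, 0, 0],
    [-0.25, 0, -0.2, 0, 0, 0],
    [-0.35, 0, -0.35, 0, 0, 0],
    [-0.4, 0, -0.45, 0, 0, 0],
    [-0.4, 0, -0.45, 0, 0, 0],
  ],
)

```text
time_s: 8.65
tcp_pos: [0.4126, 0.2981, 0.2174]
eef_rot: [-179.7, -19.2, 8.2]
contact_force: [-0.5, 1.1, -0.6]
gripper_width: 0.0331
```

```bash
python3 - <<'E'
from h import *
st();snap('a4')
T=tilt(-6)
plan([(B(-25,0,110),T),(B(-25,0,28),T),(B(-25,0,80),T)])
T=tilt(0)
plan([(B(-25,0,110),T),(B(-25,0,28),T),(B(-25,0,80),T)])
E
```

```text
t 8.65 w 0.0331 F [-0.5  1.1 -0.6] grasp [0.4065 0.2972 0.2351] board(U,y,N) [-36.7 -83.6 186.4] j [ 70.  -5. -43.  24. -45.  12.]
[0.113, -0.421, 0.363, -0.001, 0.021, -0.001] ikerr 0.0 q [69, 7, -43, 34, -34, 2] maxstep 2.0
[0.17, -0.42, 0.769, -0.001, 0.021, -0.001] ikerr 0.0 q [61, 15, -48, 51, -21, -9] maxstep 4.3
[0.134, -0.421, 0.512, -0.001, 0.021, -0.001] ikerr 0.0 q [67, 10, -45, 38, -30, -1] maxstep 2.8
[0.123, -0.421, 0.362, -0.001, 0.088, -0.001] ikerr 0.0 q [67, 6, -51, 53, -29, -15] maxstep 6.8
[0.179, -0.42, 0.768, -0.001, 0.088, -0.001] ikerr 0.0 q [50, 13, -56, 89, -17, -38] maxstep 8.0
[0.144, -0.421, 0.511, -0.001, 0.088, -0.001] ikerr 0.0 q [62, 8, -53, 63, -24, -21] maxstep 5.1
```

View pics/a4.png

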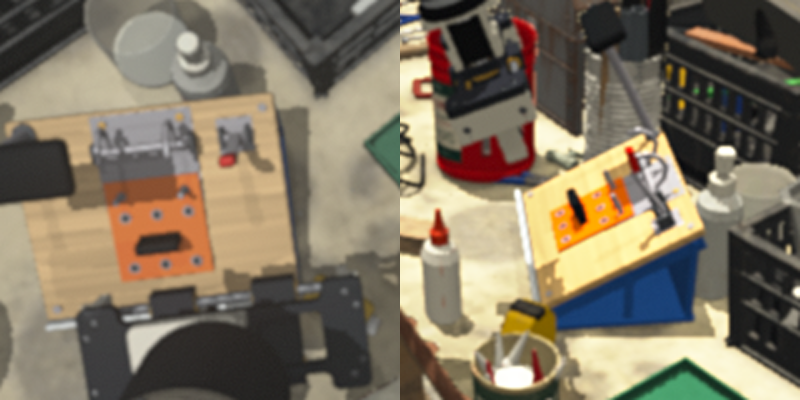

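Emit:
apply_moves(
  moves=[
    [0.03, -0.12, 0.1, 0, 0.01, 0],
    [0.06, -0.26, 0.2, 0, 0.02, 0],
    [0.1, -0.38, 0.3, 0, 0.021, 0],
    [0.113, -0.421, 0.38, -0.001, 0.021, -0.001],
    [0.12, -0.421, 0.48, -0.001, 0.021, -0.001],
    [0.14, -0.421, 0.58, -0.001, 0.021, -0.001],
    [0.155, -0.42, 0.67, -0.001, 0.021, -0.001],
    [0.165, -0.42, 0.74, -0.001, 0.021, -0.001],
    [0.17, -0.42, 0.769, -0.001, 0.021, -0.001],
    [0.17, -0.42, 0.769, -0.001, 0.021, -0.001],
  ],
  hand=-1,
)

```text
time_s: 10.0
tcp_pos: [0.4829, 0.3917, 0.081]
eef_rot: [179.9, -21.0, 8.3]
contact_force: [0.1, -0.6, 0.3]
gripper_width: 0.0876
```

```bash
python3 -c "
from h import *
st();snap('a5')"
```

```text
t 10.0 w 0.0876 F [ 0.1 -0.6  0.3] grasp [0.4762 0.3907 0.0986] board(U,y,N) [-25.1  -1.1  27.3] j [ 60.  15. -48.  51. -21. -10.]
```

View pics/a5.png

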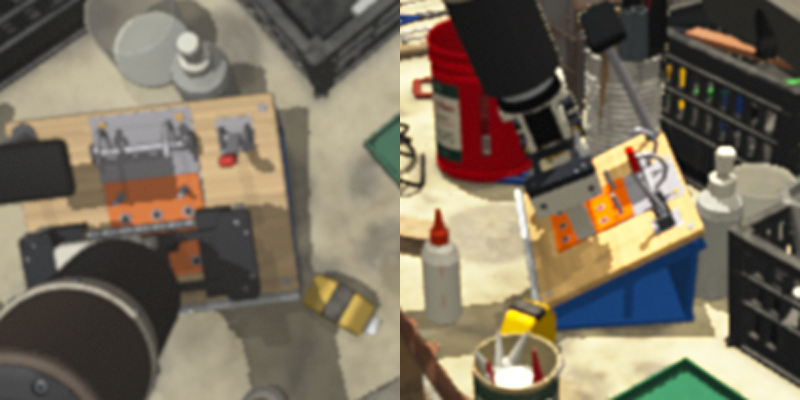

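Emit:
apply_moves(
  moves=[
    [0, -0.004, 0, 0, 0, 0],
    [0, -0.004, 0, 0, 0, 0],
    [0, -0.004, 0, 0, 0, 0],
    [0, -0.004, 0, 0, 0, 0],
    [0, -0.004, 0, 0, 0, 0],
  ],
  hand=1,
  grip_force=30,
)

```text
time_s: 10.72
tcp_pos: [0.4826, 0.3934, 0.082]
eef_rot: [-180.0, -21.0, 8.3]
contact_force: [-0.3, -0.0, -0.4]
gripper_width: 0.0433
```

```bash
python3 - <<'E'
from h import *
st(); s,p,R0=cur(); g=p-.0188*R0[:,2]
plan([(g+.045*N,R0),(g+.11*N,R0)])
E
```

```text
t 10.72 w 0.0433 F [-0.3 -0.  -0.4] grasp [0.4759 0.3924 0.0996] board(U,y,N) [-24.7   0.6  28.2] j [ 61.  15. -48.  51. -21. -10.]
[-0.023, 0.0, -0.224, 0.0, 0.0, 0.0] ikerr 0.0 q [66, 11, -45, 39, -28, -2] maxstep 3.0
[-0.057, 0.0, -0.547, 0.0, 0.0, 0.0] ikerr 0.0 q [71, 5, -41, 31, -38, 4] maxstep 1.9
```

Emit:
apply_moves(
  moves=[
    [0, 0, 0, 0, 0, 0],
    [0, 0, 0, 0, 0, 0],
    [0, 0, 0, 0, 0, 0],
  ],
)

```text
time_s: 11.1
tcp_pos: [0.4826, 0.3934, 0.082]
eef_rot: [-180.0, -21.0, 8.3]
contact_force: [-0.5, -0.5, 0.0]
gripper_width: 0.0399
```

```bash
python3 - <<'E'
from h import *
st(); s,p,R0=cur(); g=p-.0188*R0[:,2]
plan([(g+.045*N,R0),(g+.11*N,R0)])
E
```

```text
t 11.1 w 0.0399 F [-0.5 -0.5  0. ] grasp [0.4759 0.3924 0.0995] board(U,y,N) [-24.7   0.6  28.2] j [ 61.  15. -48.  51. -21. -10.]
[-0.023, 0.0, -0.224, 0.0, 0.0, 0.0] ikerr 0.0 q [66, 11, -45, 39, -28, -2] maxstep 3.0
[-0.057, 0.0, -0.547, 0.0, 0.0, 0.0] ikerr 0.0 q [71, 5, -41, 31, -38, 4] maxstep 1.9
```

Emit:
apply_moves(
  moves=[
    [-0.002, 0, -0.02, 0, 0, 0],
    [-0.005, 0, -0.045, 0, 0, 0],
    [-0.0075, 0, -0.07, 0, 0, 0],
    [-0.0105, 0, -0.1, 0, 0, 0],
  ],
)

```text
time_s: 11.6
tcp_pos: [0.4733, 0.392, 0.1003]
eef_rot: [-180.0, -21.0, 8.3]
contact_force: [0.9, -0.3, -1.3]
gripper_width: 0.0394
```

Emit:
apply_moves(
  moves=[
    [-0.003, 0, -0.03, 0, 0, 0],
    [-0.0065, 0, -0.06, 0, 0, 0],
    [-0.0095, 0, -0.09, 0, 0, 0],
    [-0.0125, 0, -0.12, 0, 0, 0],
    [-0.016, 0, -0.15, 0, 0, 0],
    [-0.016, 0, -0.15, 0, 0, 0],
  ],
)

```text
time_s: 12.35
tcp_pos: [0.4596, 0.3905, 0.1278]
eef_rot: [-179.9, -21.0, 8.3]
contact_force: [0.7, 0.6, -0.9]
gripper_width: 0.0394
```

```bash
python3 - <<'E'
from h import *
st(); snap('a6'); s,p,R0=cur(); g=p-.0188*R0[:,2]
plan([(g+.09*N,R0)])
E
```

```text
t 12.35 w 0.0394 F [ 0.7  0.6 -0.9] grasp [0.4529 0.3895 0.1453] board(U,y,N) [-24.6   1.   79.5] j [ 66.  10. -45.  39. -29.  -1.]
[-0.047, -0.0, -0.448, 0.0, 0.0, 0.0] ikerr 0.0 q [73, 2, -39, 28, -43, 5] maxstep 2.6
```

View pics/a6.png

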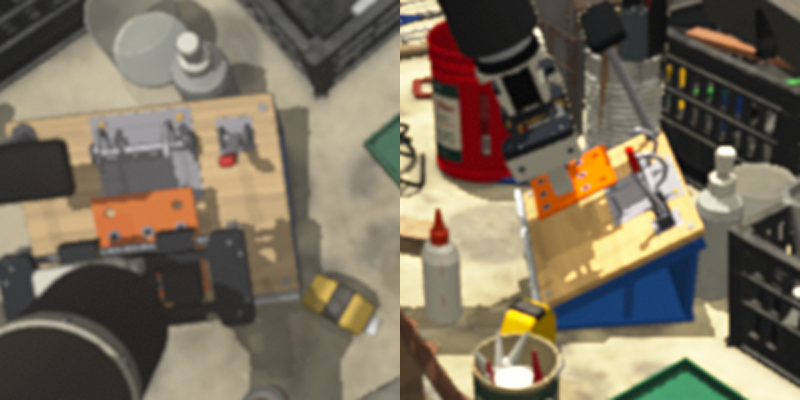

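```bash
cat >> h.py <<'E'
def tray(z,R0=None,yaw=41.2,c=(.589,.093),gx=-.010):
    Rt=rot('z',yaw); Rh=Rt@np.load('relR.npy'); return np.array([c[0],c[1],0])+Rt@[gx,0,0]+[0,0,z],Rh
E
python3 - <<'E'
from h import *
s,p,R0=cur(); g=p-.0188*R0[:,2]
np.save('relR.npy',np.stack([U,V,N],1).T@R0)
plan([(g+.10*N,R0),(np.array([.43,.33,.31]),R0),tray(.28),tray(.12),tray(.034)],8)
E
```

```text
[-0.052, -0.0, -0.497, 0.0, 0.0, 0.0] ikerr 0.0 q [74, 1, -39, 28, -44, 5] maxstep 2.3
[0.15, 0.276, -0.827, 0.0, 0.0, 0.0] ikerr 0.0 q [70, -5, -33, 23, -54, 16] maxstep 1.4
[0.591, 1.595, -0.492, 0.048, -0.292, -0.366] ikerr 0.0 q [28, 14, -4, 1, -77, 102] maxstep 13.5
[0.305, 1.596, 0.255, 0.048, -0.292, -0.366] ikerr 0.0 q [28, 21, -16, 2, -58, 102] maxstep 2.4
[0.15, 1.596, 0.656, 0.048, -0.292, -0.366] ikerr 0.0 q [28, 27, -21, 2, -48, 102] maxstep 1.3
```

Emit:
apply_moves(
  moves=[
    [-0.015, 0, -0.12, 0, 0, 0],
    [-0.03, 0, -0.27, 0, 0, 0],
    [-0.05, 0, -0.42, 0, 0, 0],
    [-0.05, 0.02, -0.55, 0, 0, 0],
    [0.0, 0.08, -0.65, 0, 0, 0],
    [0.05, 0.15, -0.73, 0, 0, 0],
    [0.11, 0.23, -0.8, 0, 0, 0],
    [0.15, 0.276, -0.827, 0, 0, 0],
    [0.15, 0.276, -0.827, 0, 0, 0],
  ],
)

```text
time_s: 13.58
tcp_pos: [0.437, 0.3306, 0.2924]
eef_rot: [-179.9, -21.0, 8.2]
contact_force: [0.1, 0.2, -0.7]
gripper_width: 0.0398
```

```bash
python3 - <<'E'
from h import *
st()
a,b=tray(.28); h=np.array([.5,.22,.31])
s,p,R0=cur(); Rh=R0@R.from_rotvec(.5*R.from_matrix(R0.T@b).as_rotvec()).as_matrix()
plan([(h,Rh),(a,b)],8)
E
```

```text
t 13.57 w 0.0398 F [ 0.1  0.2 -0.7] grasp [0.4304 0.3296 0.3099] board(U,y,N) [ 22.5 -55.  240.2] j [ 70.  -5. -33.  23. -54.  16.]
[0.227, 0.592, 0.092, 0.024, -0.146, -0.183] ikerr 0.0 q [48, 1, -17, 5, -65, 65] maxstep 6.7
[0.441, 1.317, 0.335, 0.048, -0.292, -0.366] ikerr 0.0 q [28, 14, -4, 1, -77, 102] maxstep 5.5
```

Emit:
apply_moves(
  moves=[
    [0.025, 0.07, 0.01, 0.003, -0.018, -0.023],
    [0.06, 0.15, 0.02, 0.006, -0.036, -0.045],
    [0.09, 0.23, 0.035, 0.009, -0.055, -0.07],
    [0.125, 0.32, 0.05, 0.013, -0.08, -0.1],
    [0.16, 0.41, 0.065, 0.017, -0.1, -0.13],
    [0.19, 0.5, 0.08, 0.02, -0.125, -0.155],
    [0.227, 0.592, 0.092, 0.024, -0.146, -0.183],
    [0.255, 0.68, 0.12, 0.027, -0.165, -0.2],
    [0.285, 0.78, 0.15, 0.031, -0.185, -0.23],
    [0.32, 0.88, 0.185, 0.035, -0.205, -0.26],
    [0.35, 0.97, 0.21, 0.038, -0.225, -0.28],
    [0.35, 0.97, 0.21, 0.038, -0.225, -0.28],
  ],
)

```text
time_s: 15.08
tcp_pos: [0.5448, 0.1493, 0.276]
eef_rot: [178.8, 0.0, 33.4]
contact_force: [-0.3, 0.7, -1.6]
gripper_width: 0.0395
```

```bash
python3 - <<'E'
from h import *
st()
plan([tray(.25),tray(.12),tray(.045)],8)
E
```

```text
t 15.07 w 0.0395 F [-0.3  0.7 -1.6] grasp [0.5446 0.1497 0.2948] board(U,y,N) [  93.2 -249.5  187.2] j [ 36.   8. -10.   1. -72.  87.]
[-0.029, 0.36, 0.231, 0.009, -0.065, -0.088] ikerr 0.0 q [28, 15, -7, 1, -74, 102] maxstep 2.1
[-0.029, 0.346, 0.881, 0.009, -0.065, -0.088] ikerr 0.0 q [28, 21, -16, 2, -58, 102] maxstep 2.0
[-0.029, 0.338, 1.256, 0.009, -0.065, -0.088] ikerr 0.0 q [28, 26, -20, 2, -49, 102] maxstep 1.1
```

Emit:
apply_moves(
  moves=[
    [-0.008, 0.09, 0.05, 0.002, -0.015, -0.02],
    [-0.015, 0.18, 0.1, 0.004, -0.03, -0.045],
    [-0.022, 0.27, 0.16, 0.007, -0.05, -0.067],
    [-0.029, 0.36, 0.24, 0.009, -0.065, -0.088],
    [-0.029, 0.356, 0.4, 0.009, -0.065, -0.088],
    [-0.029, 0.354, 0.55, 0.009, -0.065, -0.088],
    [-0.029, 0.35, 0.7, 0.009, -0.065, -0.088],
    [-0.029, 0.348, 0.82, 0.009, -0.065, -0.088],
    [-0.029, 0.346, 0.88, 0.009, -0.065, -0.088],
    [-0.029, 0.346, 0.881, 0.009, -0.065, -0.088],
  ],
)

```text
time_s: 16.32
tcp_pos: [0.5796, 0.0853, 0.1007]
eef_rot: [180.0, 6.1, 41.2]
contact_force: [-0.2, 0.0, -0.4]
gripper_width: 0.0397
```

```bash
python3 - <<'E'
from h import *
st()
p,_=imaging.capture('top');q,_=imaging.capture('side')
a=cv2.resize(p[140:340,280:480],(400,400),interpolation=2); b=cv2.resize(q[200:400,260:460],(400,400),interpolation=2)
cv2.imwrite('pics/a7.png',np.hstack([a,b]))
plan([tray(.045),tray(.034)],4)
E
```

```text
t 16.32 w 0.0397 F [-0.2  0.  -0.4] grasp [0.581  0.0867 0.1194] board(U,y,N) [  37.6 -317.1   18.7] j [ 28.  22. -17.   2. -58. 102.]
[0.036, -0.001, 0.378, 0.001, -0.001, 0.001] ikerr 0.0 q [28, 26, -20, 2, -49, 102] maxstep 2.2
[0.041, -0.001, 0.432, 0.001, -0.001, 0.001] ikerr 0.0 q [28, 27, -21, 2, -48, 102] maxstep 0.3
```

View pics/a7.png

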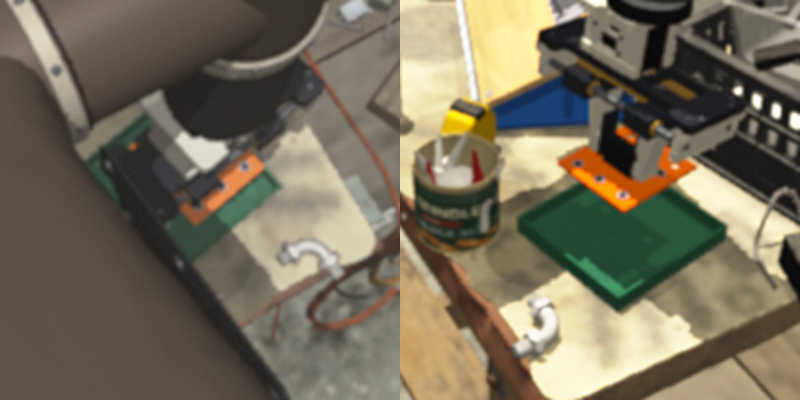

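Emit:
apply_moves(
  moves=[
    [0.009, 0, 0.1, 0, 0, 0],
    [0.019, 0, 0.2, 0, 0, 0],
    [0.028, 0, 0.3, 0, 0, 0],
    [0.036, 0, 0.37, 0, 0, 0],
    [0.039, 0, 0.41, 0, 0, 0],
    [0.039, 0, 0.41, 0, 0, 0],
  ],
)

```text
time_s: 17.18
tcp_pos: [0.5801, 0.085, 0.0197]
eef_rot: [179.9, 5.9, 41.2]
contact_force: [0.6, 0.2, -1.0]
gripper_width: 0.0396
```

```bash
python3 - <<'E'
from h import *
st();
p,_=imaging.capture('top');q,_=imaging.capture('side')
a=cv2.resize(p[140:340,280:480],(400,400),interpolation=2); b=cv2.resize(q[200:400,260:460],(400,400),interpolation=2)
cv2.imwrite('pics/a8.png',np.hstack([a,b]))
plan([tray(.032),tray(.030)],4)
E
```

```text
t 17.18 w 0.0396 F [ 0.6  0.2 -1. ] grasp [0.5815 0.0863 0.0384] board(U,y,N) [   1.3 -317.6  -53.7] j [ 28.  27. -21.   2. -48. 102.]
[0.002, -0.002, 0.036, 0.001, -0.001, 0.001] ikerr 0.0 q [28, 27, -21, 2, -47, 102] maxstep 0.2
[0.003, -0.002, 0.045, 0.001, -0.001, 0.001] ikerr 0.0 q [28, 28, -21, 2, -47, 102] maxstep 0.1
```

View pics/a8.png

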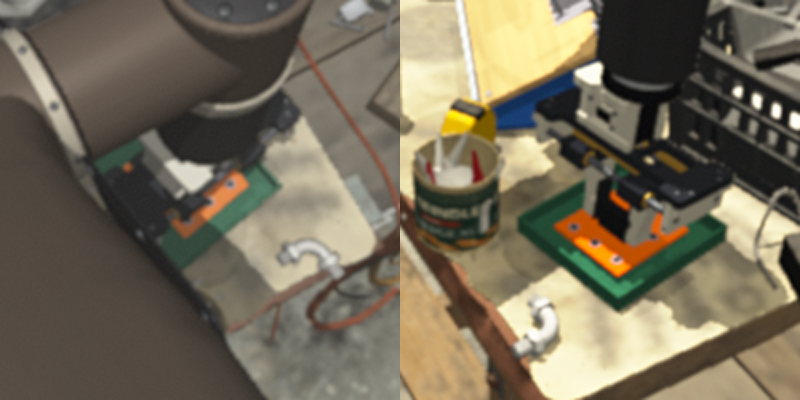

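Template is centred in the tray, about 6 mm above the floor. Lowering in small steps.

Emit:
apply_moves(
  moves=[
    [0.001, 0, 0.015, 0, 0, 0],
    [0.001, 0, 0.025, 0, 0, 0],
    [0.001, 0, 0.025, 0, 0, 0],
  ],
)

```text
time_s: 17.65
tcp_pos: [0.5802, 0.0849, 0.0153]
eef_rot: [179.9, 5.9, 41.2]
contact_force: [0.3, 0.7, -1.2]
gripper_width: 0.0395
```

Emit:
apply_moves(
  moves=[
    [0, 0, 0.005, 0, 0, 0],
    [0.001, 0, 0.01, 0, 0, 0],
    [0.001, 0, 0.01, 0, 0, 0],
  ],
)

```text
time_s: 18.02
tcp_pos: [0.5802, 0.0849, 0.0138]
eef_rot: [179.9, 5.9, 41.2]
contact_force: [-1.9, -0.4, 4.2]
gripper_width: 0.0396
```

```bash
python3 -c "
from h import *
st()"
```

```text
t 18.02 w 0.0396 F [-1.9 -0.4  4.2] grasp [0.5817 0.0862 0.0325] board(U,y,N) [  -1.3 -317.7  -59. ] j [ 28.  27. -21.   2. -47. 102.]
```

Emit:
apply_moves(
  moves=[
    [0, 0, 0, 0, 0, 0],
    [0, 0, 0, 0, 0, 0],
    [0, 0, 0, 0, 0, 0],
    [0, 0, 0, 0, 0, 0],
  ],
  hand=-0.3,
)

```text
time_s: 18.52
tcp_pos: [0.5802, 0.0849, 0.0137]
eef_rot: [179.9, 5.9, 41.2]
contact_force: [0.2, -0.2, -0.9]
gripper_width: 0.0565
```

Emit:
apply_moves(
  moves=[
    [-0.005, 0, -0.05, 0, 0, 0],
    [-0.01, 0, -0.12, 0, 0, 0],
    [-0.02, 0, -0.25, 0, 0, 0],
    [-0.035, 0, -0.4, 0, 0, 0],
    [-0.05, 0, -0.55, 0, 0, 0],
    [-0.065, 0, -0.7, 0, 0, 0],
    [-0.08, 0, -0.85, 0, 0, 0],
    [-0.09, 0, -1.0, 0, 0, 0],
    [-0.09, 0, -1.0, 0, 0, 0],
  ],
)

```text
time_s: 19.65
tcp_pos: [0.5834, 0.0873, 0.2185]
eef_rot: [179.8, 5.5, 41.2]
contact_force: [0.0, 0.2, -0.1]
gripper_width: 0.0572
```

```bash
python3 - <<'E'
from h import *
st();
p,_=imaging.capture('top');q,_=imaging.capture('side')
a=cv2.resize(p[140:340,280:480],(400,400),interpolation=2); b=cv2.resize(q[200:400,260:460],(400,400),interpolation=2)
cv2.imwrite('pics/a9.png',np.hstack([a,b]))
for t in(0,-4,-8):
    T=tilt(t); h=np.array([.46,.27,.35]);
    s,p,R0=cur(); Rh=R0@R.from_rotvec(.6*R.from_matrix(R0.T@T).as_rotvec()).as_matrix()
    plan([(h,Rh),(B(40,-85,190),T),(B(60,-85,135),T),(B(62,-85,90),T),(B(20,-85,76),T),(B(-13,-85,34),T)],8)
E
```

```text
t 19.65 w 0.0572 F [ 0.   0.2 -0.1] grasp [0.5847 0.0885 0.2372] board(U,y,N) [  94.6 -315.8  121.9] j [ 28.  16.  -8.   2. -72. 102.]
[0.106, -1.078, -0.597, -0.04, 0.212, 0.219] ikerr 0.0 q [59, -4, -21, 11, -64, 49] maxstep 8.2
[0.323, -1.158, -0.24, -0.067, 0.354, 0.365] ikerr 0.0 q [64, -4, -43, 35, -41, 9] maxstep 6.2
[0.522, -1.042, -0.06, -0.067, 0.354, 0.365] ikerr 0.0 q [58, 2, -44, 40, -33, 8] maxstep 1.1
[0.635, -0.982, 0.126, -0.067, 0.354, 0.365] ikerr 0.0 q [53, 6, -47, 48, -25, 3] maxstep 1.3
[0.521, -1.067, 0.296, -0.067, 0.354, 0.365] ikerr 0.0 q [51, 5, -54, 62, -21, -10] maxstep 2.0
[0.504, -1.095, 0.561, -0.067, 0.354, 0.365] ikerr 2.08 q [44, 9, -58, 82, -15, -24] maxstep 5.1
[0.103, -1.08, -0.596, -0.033, 0.186, 0.219] ikerr 0.0 q [57, -3, -19, 9, -66, 51] maxstep 7.6
[0.319, -1.161, -0.237, -0.054, 0.311, 0.366] ikerr 0.0 q [63, -3, -38, 27, -45, 17] maxstep 5.2
[0.517, -1.045, -0.056, -0.054, 0.311, 0.366] ikerr 0.0 q [58, 3, -38, 30, -37, 18] maxstep 1.0
[0.63, -0.985, 0.129, -0.054, 0.311, 0.366] ikerr 0.0 q [55, 7, -40, 34, -31, 15] maxstep 0.8
[0.516, -1.07, 0.299, -0.054, 0.311, 0.366] ikerr 0.0 q [56, 7, -48, 42, -26, 6] maxstep 1.3
[0.499, -1.098, 0.564, -0.054, 0.311, 0.366] ikerr 0.0 q [48, 10, -56, 67, -16, -14] maxstep 4.9
[0.099, -1.081, -0.595, -0.025, 0.161, 0.22] ikerr 0.0 q [56, -2, -16, 7, -69, 53] maxstep 7.1
[0.314, -1.165, -0.234, -0.041, 0.268, 0.367] ikerr 0.0 q [62, -1, -33, 20, -49, 24] maxstep 4.3
[0.512, -1.049, -0.054, -0.041, 0.268, 0.367] ikerr 0.0 q [58, 5, -32, 22, -42, 26] maxstep 0.8
[0.625, -0.988, 0.132, -0.041, 0.268, 0.367] ikerr 0.0 q [55, 9, -34, 24, -36, 25] maxstep 0.7
[0.511, -1.073, 0.302, -0.041, 0.268, 0.367] ikerr 0.0 q [57, 8, -41, 28, -31, 18] maxstep 1.0
[0.494, -1.102, 0.567, -0.041, 0.268, 0.367] ikerr 0.0 q [55, 11, -49, 40, -22, 7] maxstep 2.1
```

View pics/a9.png

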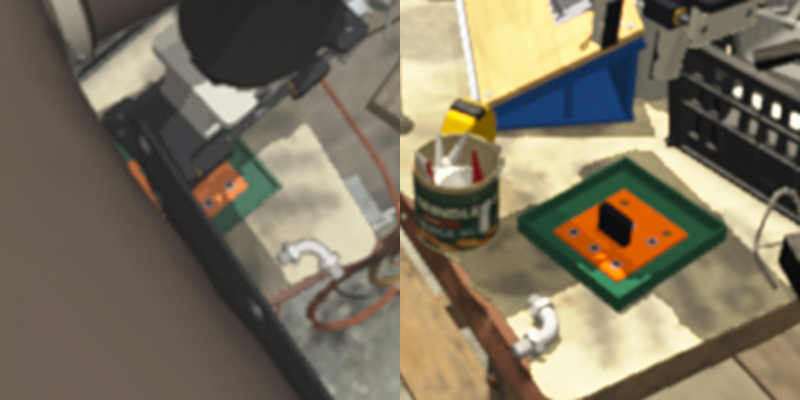

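```bash
python3 - <<'E'
from h import *
for y in(90,-90):
    T=tilt(-8)@rot('z',y); h=np.array([.48,.26,.36])
    s,p,R0=cur(); Rh=R0@R.from_rotvec(.6*R.from_matrix(R0.T@T).as_rotvec()).as_matrix()
    print(y);plan([(h,Rh),(B(98,-85,190),T),(B(98,-85,85),T),(B(30,-85,85),T),(B(-13,-85,90),T),(B(-13,-85,37+19),T)],8)
E
```

```text
90
[0.14, -0.985, -0.65, 0.115, 0.158, 0.809] ikerr 0.0 q [50, -1, -13, 2, -68, 7] maxstep 14.1
[0.516, -1.024, -0.387, 0.192, 0.263, 1.348] ikerr 0.0 q [57, 3, -25, 18, -51, -59] maxstep 8.7
[0.762, -0.895, 0.058, 0.192, 0.263, 1.348] ikerr 0.0 q [53, 11, -29, 22, -38, -60] maxstep 1.6
[0.525, -1.06, 0.237, 0.192, 0.263, 1.348] ikerr 0.0 q [57, 8, -39, 26, -33, -70] maxstep 1.3
[0.363, -1.17, 0.329, 0.192, 0.263, 1.348] ikerr 0.0 q [60, 5, -45, 30, -31, -77] maxstep 0.9
[0.443, -1.129, 0.474, 0.192, 0.263, 1.348] ikerr 0.0 q [58, 9, -47, 35, -26, -80] maxstep 0.8
-90
[0.133, -0.971, -0.649, -0.135, 0.098, -0.371] ikerr 0.0 q [56, 0, -15, 11, -71, 106] maxstep 3.5
[0.516, -1.024, -0.387, -0.224, 0.164, -0.618] ikerr 0.0 q [57, 3, -25, 18, -51, 121] maxstep 2.7
[0.762, -0.895, 0.058, -0.224, 0.164, -0.618] ikerr 0.0 q [53, 11, -29, 22, -38, 120] maxstep 1.6
[0.525, -1.06, 0.237, -0.224, 0.164, -0.618] ikerr 0.0 q [57, 8, -39, 26, -33, 110] maxstep 1.3
[0.363, -1.17, 0.329, -0.224, 0.164, -0.618] ikerr 0.0 q [60, 5, -45, 30, -31, 103] maxstep 0.9
[0.443, -1.129, 0.474, -0.224, 0.164, -0.618] ikerr 0.0 q [58, 9, -47, 35, -26, 100] maxstep 0.8
```

Emit:
apply_moves(
  moves=[
    [0.0, -0.03, -0.15, 0, 0, 0],
    [0.01, -0.1, -0.3, -0.01, 0.005, -0.03],
    [0.03, -0.22, -0.42, -0.03, 0.02, -0.08],
    [0.045, -0.34, -0.5, -0.05, 0.035, -0.13],
    [0.06, -0.46, -0.56, -0.065, 0.045, -0.175],
    [0.08, -0.58, -0.6, -0.08, 0.06, -0.22],
    [0.1, -0.7, -0.63, -0.1, 0.075, -0.27],
    [0.115, -0.82, -0.65, -0.115, 0.085, -0.32],
    [0.133, -0.92, -0.65, -0.13, 0.095, -0.36],
    [0.133, -0.971, -0.649, -0.135, 0.098, -0.371],
    [0.133, -0.971, -0.649, -0.135, 0.098, -0.371],
  ],
  hand=1,
)

```text
time_s: 21.12
tcp_pos: [0.4829, 0.2592, 0.3412]
eef_rot: [169.2, 0.1, 75.3]
contact_force: [-1.2, -0.3, -0.2]
gripper_width: 0.0006
```

```bash
python3 - <<'E'
from h import *
st();T=tilt(-8)@rot('z',-90)
plan([(B(100,-85,170),T),(B(100,-85,85),T)],8)
E
```

```text
t 21.12 w 0.0006 F [-1.2 -0.3 -0.2] grasp [0.4795 0.2601 0.3596] board(U,y,N) [  79.4 -130.8  267. ] j [ 56.   1. -15.  11. -71. 106.]
[0.345, 0.133, 0.414, -0.09, 0.067, -0.247] ikerr 0.0 q [56, 4, -25, 19, -49, 121] maxstep 3.0
[0.421, 0.236, 0.819, -0.09, 0.067, -0.247] ikerr 0.0 q [53, 11, -28, 21, -39, 120] maxstep 1.3
```

Emit:
apply_moves(
  moves=[
    [0.08, 0.03, 0.08, -0.02, 0.015, -0.06],
    [0.17, 0.06, 0.17, -0.045, 0.03, -0.12],
    [0.26, 0.1, 0.28, -0.07, 0.05, -0.18],
    [0.345, 0.133, 0.414, -0.09, 0.067, -0.247],
    [0.345, 0.133, 0.414, -0.09, 0.067, -0.247],
  ],
)

```text
time_s: 21.75
tcp_pos: [0.5404, 0.3134, 0.2619]
eef_rot: [161.2, 0.2, 98.2]
contact_force: [0.2, -0.2, 1.0]
gripper_width: 0.0005
```

```bash
python3 - <<'E'
from h import *
st();snap('b1');T=tilt(-8)@rot('z',-90)
plan([(B(100,-85,85),T),(B(30,-85,85),T)],8)
E
```

```text
t 21.75 w 0.0005 F [ 0.2 -0.2  1. ] grasp [0.5344 0.3126 0.2797] board(U,y,N) [ 98.3 -86.9 167.7] j [ 56.   5. -25.  19. -49. 121.]
[0.005, 0.058, 0.422, -0.0, 0.001, -0.002] ikerr 0.0 q [53, 11, -28, 21, -39, 120] maxstep 1.3
[0.004, -0.289, 0.471, -0.0, 0.001, -0.002] ikerr 0.0 q [57, 8, -39, 26, -33, 110] maxstep 1.4
```

View pics/b1.png

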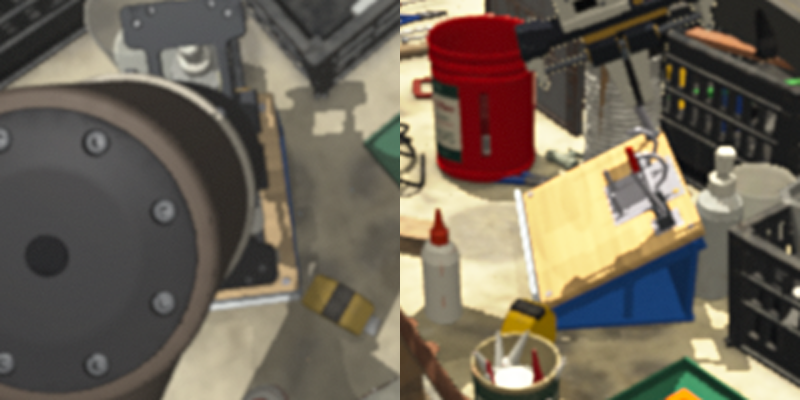

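Emit:
apply_moves(
  moves=[
    [0.005, 0.02, 0.1, 0, 0, 0],
    [0.005, 0.03, 0.2, 0, 0, 0],
    [0.005, 0.045, 0.3, 0, 0, 0],
    [0.005, 0.055, 0.38, 0, 0, 0],
    [0.005, 0.058, 0.422, 0, 0, 0],
    [0.005, 0.058, 0.422, 0, 0, 0],
  ],
)

```text
time_s: 22.6
tcp_pos: [0.5789, 0.3207, 0.1889]
eef_rot: [161.1, 0.0, 98.1]
contact_force: [0.1, -0.3, -0.1]
gripper_width: 0.0005
```

```bash
python3 - <<'E'
from h import *
st();snap('b2');T=tilt(-8)@rot('z',-90)
plan([(B(60,-85,85),T),(B(28,-85,83),T)],8)
E
```

```text
t 22.6 w 0.0005 F [ 0.1 -0.3 -0.1] grasp [0.5729 0.3198 0.2067] board(U,y,N) [100.1 -85.2  84.9] j [ 53.  11. -28.  21. -39. 120.]
[-0.001, -0.2, 0.031, -0.0, 0.0, -0.002] ikerr 0.0 q [55, 9, -35, 24, -36, 115] maxstep 0.8
[-0.002, -0.357, 0.063, -0.0, 0.0, -0.002] ikerr 0.0 q [57, 8, -39, 27, -33, 110] maxstep 0.7
```

View pics/b2.png

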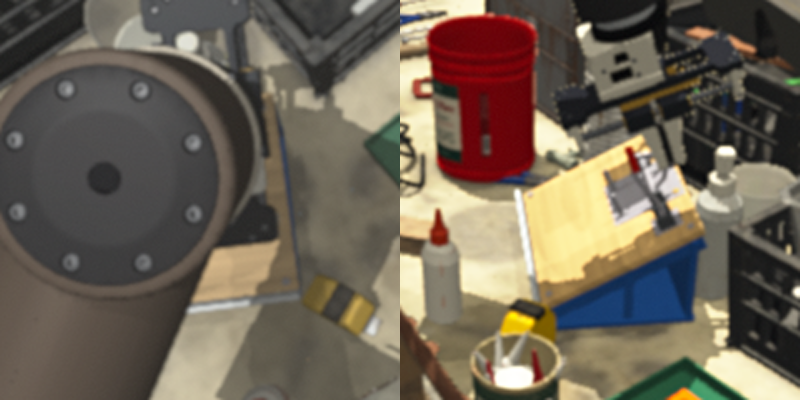

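Emit:
apply_moves(
  moves=[
    [0, -0.04, 0.006, 0, 0, 0],
    [0, -0.08, 0.012, 0, 0, 0],
    [0, -0.12, 0.019, 0, 0, 0],
    [0, -0.16, 0.025, 0, 0, 0],
    [-0.001, -0.2, 0.031, 0, 0, 0],
    [-0.001, -0.24, 0.039, 0, 0, 0],
    [-0.001, -0.28, 0.047, 0, 0, 0],
    [-0.001, -0.32, 0.055, 0, 0, 0],
    [-0.002, -0.357, 0.063, 0, 0, 0],
    [-0.002, -0.357, 0.063, 0, 0, 0],
  ],
)

```text
time_s: 23.95
tcp_pos: [0.5156, 0.3113, 0.1542]
eef_rot: [161.0, 0.0, 98.1]
contact_force: [-0.7, -0.0, 1.0]
gripper_width: 0.0004
```

```bash
python3 - <<'E'
from h import *
st();snap('b3');T=tilt(-8)@rot('z',-90)
plan([(B(-10,-85,85),T),(B(-15,-85,37+19+3),T)],8)
E
```

```text
t 23.95 w 0.0004 F [-0.7 -0.   1. ] grasp [0.5095 0.3105 0.172 ] board(U,y,N) [ 27.3 -85.3  83. ] j [ 57.   8. -39.  27. -33. 109.]
[-0.001, -0.19, 0.017, -0.0, 0.0, -0.002] ikerr 0.0 q [60, 6, -45, 30, -30, 103] maxstep 0.8
[-0.001, -0.197, 0.149, -0.0, 0.0, -0.002] ikerr 0.0 q [58, 8, -47, 35, -26, 100] maxstep 0.7
```

View pics/b3.png

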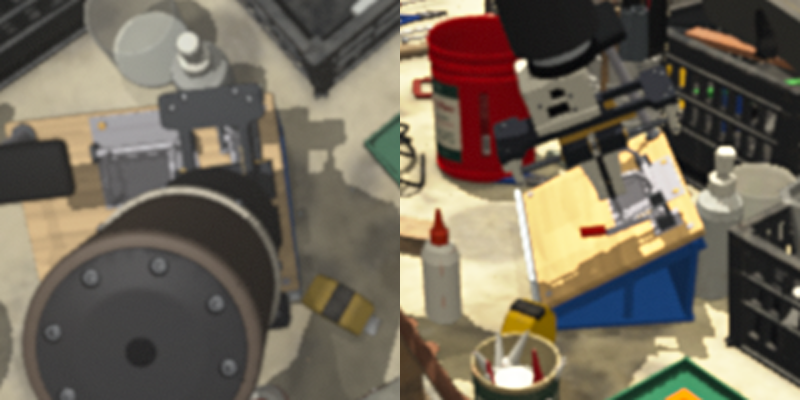

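Emit:
apply_moves(
  moves=[
    [0, -0.05, 0.005, 0, 0, 0],
    [0, -0.1, 0.01, 0, 0, 0],
    [0, -0.15, 0.015, 0, 0, 0],
    [-0.001, -0.19, 0.03, 0, 0, 0],
    [-0.001, -0.197, 0.08, 0, 0, 0],
    [-0.001, -0.197, 0.12, 0, 0, 0],
    [-0.001, -0.197, 0.145, 0, 0, 0],
    [-0.001, -0.197, 0.149, 0, 0, 0],
  ],
)

```text
time_s: 25.05
tcp_pos: [0.4893, 0.3077, 0.1135]
eef_rot: [161.0, -0.0, 98.1]
contact_force: [-6.4, -0.8, 7.0]
gripper_width: 0.0003
```

Emit:
apply_moves(
  moves=[
    [0, 0, 0.008, 0, 0, 0],
    [0, 0, 0.015, 0, 0, 0],
    [0, 0, 0.015, 0, 0, 0],
  ],
)

```text
time_s: 25.42
tcp_pos: [0.49, 0.3078, 0.1123]
eef_rot: [160.9, -0.1, 98.1]
contact_force: [-25.8, -4.6, 28.5]
gripper_width: 0.0003
```

```bash
python3 - <<'E'
from h import *
st()
E
```

```text
t 25.43 w 0.0003 F [-25.8  -4.6  28.5] grasp [0.4839 0.3069 0.1301] board(U,y,N) [-14.8 -85.1  57.4] j [ 58.   9. -48.  36. -25.  99.]
```

Emit:
apply_moves(
  moves=[
    [0, 0, -0.03, 0, 0, 0],
    [0, 0, -0.12, 0, 0, 0],
    [0, -0.1, -0.3, 0, 0, 0],
    [0, -0.2, -0.5, 0, 0, 0],
    [0, -0.25, -0.65, 0, 0, 0],
    [0, -0.25, -0.65, 0, 0, 0],
  ],
)

```text
time_s: 26.18
tcp_pos: [0.4008, 0.2964, 0.2212]
eef_rot: [160.8, -0.3, 98.2]
contact_force: [-0.8, 0.2, 0.1]
gripper_width: 0.0003
```

```bash
python3 - <<'E'
from h import *
st()
p,d=imaging.capture('top');q,e=imaging.capture('side'); cv2.imwrite('pics/c1t.png',p[130:430,90:490]); 
a=cv2.resize(p[150:350,140:340],(400,400),interpolation=2); b=cv2.resize(q[100:300,230:430],(400,400),interpolation=2)
cv2.imwrite('pics/c1.png',np.hstack([a,b]))
b=cv2.resize(q[100:400,200:480],(560,600),interpolation=2); cv2.imwrite('pics/c2.png',b)
P=cloud('side',e); hsv=cv2.cvtColor(q,cv2.COLOR_BGR2HSV)
m=((hsv[...,0]<5)|(hsv[...,0]>174))&(hsv[...,1]>170)&(e>0)
X=P-mid; w=np.stack([X@U,X@V,X@N],-1)*1000
k=m&(abs(w[...,0])<120)&(abs(w[...,1]+85)<30)&(w[...,2]>5)&(w[...,2]<130); print('red tip',k.sum(),np.median(w[k],0))
ref=(hsv[...,0]<16)&(hsv[...,1]>170)&(hsv[...,2]>120)&(P[...,1]<.2)&(P[...,0]>.48)&(P[...,2]<.05)&(e>0)
print('orange',ref.sum(),np.percentile(P[ref],[2,50,98],axis=0))
o=P[ref]; print(cv2.minAreaRect(o[:,:2].astype(np.float32)))
c=np.linalg.svd(o-o.mean(0),full_matrices=False)[2][2]; print('tilt',np.degrees(np.arccos(abs(c[2]))))
E
```

```text
t 26.18 w 0.0003 F [-0.8  0.2  0.1] grasp [0.3947 0.2954 0.239 ] board(U,y,N) [-45.5 -83.7 195.2] j [ 71.  -6. -43.  24. -46. 101.]
red tip 33 [-11.8842736  -89.40154375  35.99864967]
orange 926 [[ 0.54971269 -0.24625257 -0.08070471]
 [ 0.6991136  -0.04650331 -0.02352534]
 [ 1.01469211  0.09696948  0.04177965]]
((0.7595018148422241, -0.06358404457569122), (0.37850186228752136, 0.5035213828086853), 84.48094940185547)
tilt 9.150199293892701
```

View pics/c1.png

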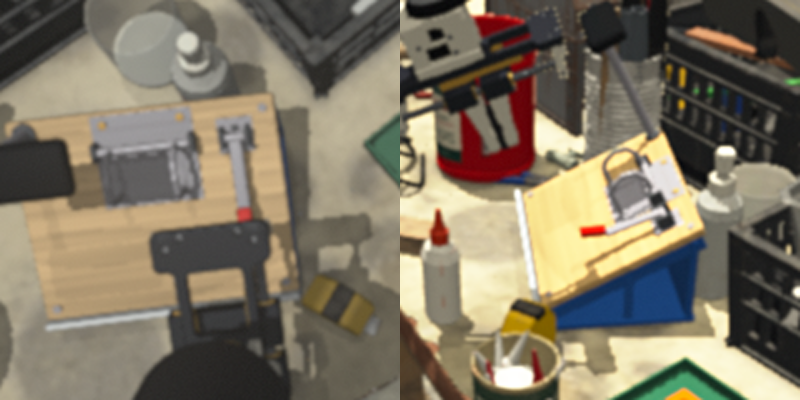

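View pics/c2.png

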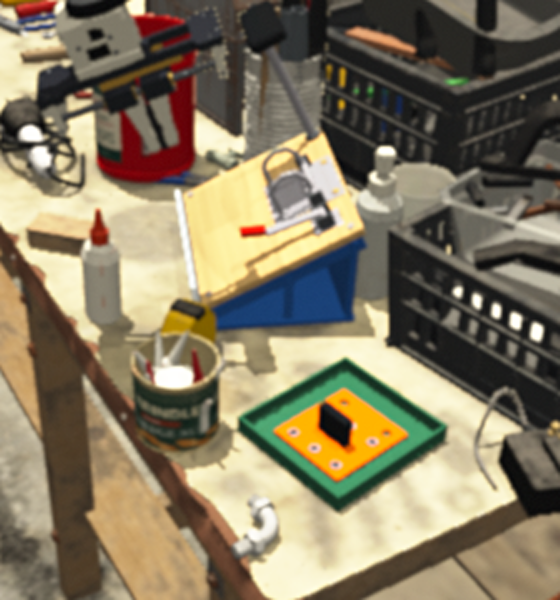

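```bash
python3 - <<'E'
from h import *
q,e=imaging.capture('side'); P=cloud('side',e); hsv=cv2.cvtColor(q,cv2.COLOR_BGR2HSV)
m=(hsv[...,0]<16)&(hsv[...,1]>170)&(hsv[...,2]>120)&(abs(P[...,0]-.589)<.09)&(abs(P[...,1]-.093)<.09)&(P[...,2]>-.01)&(P[...,2]<.03)&(e>0)
o=P[m]; print(m.sum(),np.median(o[:,2]),cv2.minAreaRect(o[:,:2].astype(np.float32)))
c=np.linalg.svd(o-o.mean(0),full_matrices=False)[2][2]; print('tilt',np.degrees(np.arccos(abs(c[2]))))
o0=cv2.imread('pics/side0.png'); df=cv2.absdiff(o0,q).max(2)
for n,(x,y,X,Y) in dict(glue=(238,203,262,265),spray=(380,172,402,250),tape=(282,248,308,272),can=(264,262,314,325)).items(): print(n,df[y:Y,x:X].mean().round(1),(df[y:Y,x:X]>60).mean().round(3))
st(); print(r.close_job())
E
```

```text
153 0.008750797917879582 ((0.5877535343170166, 0.08991727232933044), (0.10320886224508286, 0.09098649770021439), 41.36399841308594)
tilt 2.0177698211957225
glue 27.7 0.19
spray 3.5 0.0
tape 34.1 0.236
can 9.4 0.05
t 26.32 w 0.0009 F [-0.3  0.3  0. ] grasp [0.3951 0.294  0.2361] board(U,y,N) [-46.6 -85.1 192.6] j [ 71.  -6. -44.  24. -46. 101.]
the job is handed in; nothing more can be done
None
```

```bash
python3 - <<'E'
import cv2
a=cv2.imread('pics/side0.png')[100:400,200:480]; a=cv2.resize(a,(560,600),interpolation=2); b=cv2.imread('pics/c2.png')
for n,(x,y,X,Y) in dict(glue=(238,203,262,265),spray=(380,172,402,250),tape=(282,248,308,272),can=(264,262,314,325)).items():
    x,X=[2*(v-200) for v in(x,X)];y,Y=[2*(v-100) for v in(y,Y)]
    res=cv2.matchTemplate(b[y-20:Y+20,x-20:X+20],a[y:Y,x:X],cv2.TM_CCOEFF_NORMED); _,s,_,l=cv2.minMaxLoc(res); print(n,round(s,3),'shift half-px',l[0]-20,l[1]-20)
E
```

```text
glue 0.7 shift half-px 1 1
spray 0.996 shift half-px 0 0
tape 0.865 shift half-px 0 0
can 0.952 shift half-px 0 0
```

The job is done and handed in at 26.3 s of the 67 s allowed. The rings were opened, the template was laid in the tray, and the lever was pressed shut again.

**What I did**
- I gripped the red tip and lifted the lever past its over-centre point. It sprang fully up and the arches stood open.
- I gripped the template's tab with the tool tilted to within 6° of N and drew it straight off along N.
- I lowered it level into the tray until I felt light contact, about 5 N, and let go.
- I pushed the lever over from behind with the closed fingers, and it snapped down. I then pressed its tip against the stop and backed clear.

**Last checks**
- **Lever:** the tip's top reads about 36 mm over the board's face, against 37 mm expected when fully down. The pictures show the arches over the posts.
- **Template:** it is centred in the tray, aligned with it at 41°, tab up. Its top is about 9 mm above the bench, which is right for lying on the tray floor. The depth fit gave 2° of tilt from only 153 points; I put that down to noise, and it looks flat in the picture.
- **Other things on the bench:** matching the first picture against the last shows no shift for the spray bottle, tape measure and can. The glue bottle shows half a pixel.
- **Disagreement:** a plain brightness difference flagged the glue bottle and the tape measure. Since neither seems to have moved, I take that to be the arm's shadow.

**Near the limits**
- The fingertips pressed the lever with about 38 N at the end, just under the 40 N limit set for the arm and gripper body.
- Early on, an approach ran into joint 3's lower range limit (it reached -58.13°, limit -58.28°). I changed the tilt and it stayed within range.

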